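# Swarf check on the bolt sorter's gear housing

## Task

Open the red vent handle on the grey gear housing to the green 60 degree mark and leave it there; then take the gauge rod from its rack and push it down the sloping guide tube until its collar stops on the tube's mouth. Draw the rod right out again and finish still holding it, in the gripper, at rest and level, with its tip about 10 cm above the middle of the white reading card. Do not disturb the bolt bin, the wrench or the bottle.

Things in the scene. Friction and masses are not known exactly. Their poses are not given: they have to be found in the camera images.
- housing: Fixed grey gear housing, a block 120 (x) by 250 (y) by 100 mm high on a foot plate 150 by 280 by 10 mm. Origin: centre of its underside, on the bench; z up. Its place and yaw vary. On its top, at x = +10, y = +70 mm, is the vent; the guide tube leaves its +x side at y = -70 mm.
- guide_tube: Steel tube fixed to the housing, 25 mm outside, bore 15 mm, free for 110 mm and more. It rises from the housing's +x side at 30 degrees above level, some 65 mm standing clear. Origin: centre of its open mouth (x = +111, y = -70, z = +120 mm of the housing). Its z axis runs along the bore, out of the mouth, up and towards the housing's +x.
- vent (a joint): Opening angle of the vent handle: 0 = shut (pointer along the housing's +x), growing counter-clockwise seen from above, stop at 1.57. Green mark at 60 degrees = 1.047 rad; black marks at 0, 30, 90 degrees. Starts between 0 and 0.35; light friction (about 0.06 N m); stays where it is left.
- vent_grip (a point): On the vent handle's axis at the height to grip, 136 mm above the bench. The handle is a red bar 50 mm long (this point's x), 14 mm wide (y), 121 to 147 mm above the bench, white pointer at its +x end; these axes turn with it about the vertical z. The dial under it is 84 mm across, its face 104 mm above the bench.
- rack: Fixed rack: wooden base 200 (x) by 70 (y) by 10 mm; black fork at x = -65 mm under the rod's shaft (30 mm over its prongs, 66 mm high), ledge 14 by 16 mm at x = +82 mm under the handle's end. Origin: centre of its underside; z up. The rod lies level along it, axis 62 mm above the bench, rod's z up, rod's origin at x = +10 mm, tip towards -x.
- rod: Loose gauge rod, 0.1 to 0.16 kg. Origin: on its axis at the collar's seating face (towards the tip); x axis from tip to handle. Steel shaft 10 mm thick, brass tip at x = -95 mm, red rings near it; brass collar 26 mm in diameter, x = 0 to 6 mm; orange handle 18 (y) by 20 mm (z), x = 6 to 80 mm. Fully home in the tube, its origin is at the mouth's centre and its x axis along the tube's z.
- rod_tip (a point): The tip end of the gauge rod, on its axis (x = -95 mm of the rod).
- rod_grip (a point): A good place to grip the handle, on its axis (x = +34 mm of the rod), axes as the rod's: the handle is 18 mm wide along y and free on both sides and below here.
- card: Fixed white reading card in a dark frame, 110 (x) by 90 (y) by 7 mm high, with a small black cross in its middle. Origin: centre of its underside, on the bench. Card and rack may change places.
- bin: Bystander: blue open bin of brass bolts, 130 by 110 by 75 mm, loose; origin at the centre of its underside.
- wrench: Bystander: steel wrench about 150 mm long lying flat on the bench along its x axis, loose.
- can: Bystander: yellow bottle with a black cap, 54 mm in diameter, 130 mm high, standing upright, loose; origin at the centre of its underside.
Not all that is in view belongs to the job. Several things have the shape of the rack; the one meant has the colours described above.

How it is judged:
By the outcome, as a careful person would: the job done as asked, in the order asked, and still so for the second after the job is handed in, while the arm keeps its last pose, push and grip.
It also fails if it takes over 72 s, if anything falls off the work surface, if the arm or the gripper's body presses on something with over 40 N, if the wrist force passes 120 N, or if a joint passes its speed limit or range.

## Robot

A 6-joint arm with a two-finger parallel gripper is mounted at the origin on the work surface. World frame = base frame: x ahead of the robot, y to its left, z up, the work surface at z = 0. Lengths are in m, angles in rad, forces in N, time in s.
With the tool pointing down it reaches from about 0.3 to 0.875 m from the base axis. Payload 6.4 kg.
Tool frame: the origin (TCP) lies at the very end of the fingers, on their centre line; the grasp point (between the pads) lies grip_point_offset behind it (grip_point_offset is the distance from the TCP to the grasp point, in m); y points along the fingers, x is the direction in which the jaws open and shut, and the axes are right-handed (so a half turn about y gives the same grasp; the last joint's range is limited). The gripper opens to 85 mm and grips with 20 to 120 N. Pads are 22 mm wide; open, the fingers measure 114 mm over their backs; the gripper's body (76 mm by 85 mm) begins 54 mm behind the grasp point. The pads swing forward as they close: fully open they stand 13 mm farther back than shut.
Start: joints at [1, 0.181, 1.607, -0, 1.354, -0.206], TCP at [0.205, 0.537, 0.231] pointing down, gripper open.
Joint ranges: [-2.99, 2.99], [-0.89, 2.07], [0.3, 2.58], [-1.14, 4.28], [0, 2.63], [-3.12, 3.12]. Speed limits (rad/s): [2.57, 2.57, 3.01, 3.14, 3.14, 3.14].

## Interface

Orientations are given as a unit quaternion [w, x, y, z].
In Python, from bench import get_obs, camera, camera_model, hand_in, grip_point_offset gives the robot as it stands.
- The arm moves only by the shell command python3 -m jog 'ROWS'. ROWS is JSON, a list of rows, each a list of 7 numbers: the shift along the tool's x, y, z in mm, then the turn, a rotation vector about the tool's x, y, z in degrees, then the gripper's target within -1 to 1 (shut at 1, half-way at 0, fully open at -1). In form: [[x, y, z, ax, ay, az, grip], ...]. A call has 1 to 8 rows; each row shifts and turns the commanded pose from where the row before left it, along the tool's axes as they then stand; what a row does not reach is not made up. A row lasts 1/12 s, in which the tool goes at most 41.7 mm and 7.16 degrees, less where a joint would pass 70% of its speed; a pose out of reach is approached as far as the arm can. A call is refused whole if a number of a shift passes 41.7 or a number of a turn 7.16, either way. A call with a gripper value outside its range is refused whole. The fingers move at their own pace and stop on an object; the grip force is fixed at half the most. Time passes only in rows, so rows that do not move let the fingers close. It gives the time, the measured TCP pose, the force and the opening at its end, in the units of the state.
- get_obs(): the state, without advancing time (a new reading comes with each control period).
- camera(name): name is "scene" or "top" or "wrist"; returns the picture (420x560x3 uint8, blue, green, red); there is no depth.
- camera_model(name): a dict with "K" (3x3 intrinsics, pixels), "pose" (4x4, takes a point from camera to world coordinates). Camera axes: x right, y down, z forward; pixel columns grow to the right and rows downward; lengths in m; the calibration is good to about 2 mm. A picture is of the moment at which its call begins: read the wrist's pose just before it. camera_model takes no time and is no camera call; for the wrist camera it gives the pose at the moment of the call.
- hand_in(): hands the job in, once; it reports no verdict.
The state is a dict: "time_s": time; "q": joint angles; "dq": joint speeds; "joint_efforts": joint torques, N m; "eef_pos": TCP position; "eef_rot": TCP orientation; "wrist_force": force on the tool from outside, world axes, zero at the start; "torque": the same for the moment, N m; "opening": opening from 0.0 (shut) to 1.0 (fully open).
Only numpy, scipy, OpenCV 4.12 (cv2) and the standard library are available. Lean on these libraries where they do the work, as an engineer would, in place of code of your own. Each camera call takes 0.05 s, during which the arm holds its last target.

## Working session

There is one attempt and no reset: what is moved stays moved. The work goes in short steps, Python scripts to look and compute and a shell command to move; the robot and the scene stay as the last step left them, time stands still between calls to the robot, and variables do not carry over. Pictures are saved under pics/ and viewed, and the job is handed in when it is done.

```bash
mkdir -p pics; ls
python3 - <<'E'
from bench import *
import cv2,json
o=get_obs()
for k in o: print(k,o[k])
print(grip_point_offset)
for n in ("scene","top","wrist"):
    m=camera_model(n); print(n,m["K"],m["pose"])
    cv2.imwrite(f"pics/{n}0.png",camera(n))
E
```

```text
pics
time_s 0.0
q [ 9.99686093e-01  1.81543959e-01  1.60797819e+00 -1.65959813e-05
  1.35381681e+00 -2.06293867e-01]
dq [ 4.45282852e-05 -7.98401360e-04 -8.72174303e-04 -1.57363575e-04
  5.30172178e-04 -5.63507671e-04]
joint_efforts [ 2.16603046e-03 -4.44874370e+01 -3.51336730e+01 -4.17078672e-05
  9.00226791e-03  4.78000231e-05]
eef_pos [0.20483198 0.53669676 0.23039693]
eef_rot [-0.58215924  0.58264691  0.40043933 -0.40157383]
wrist_force [-0.63687354 -0.12840457 -0.24855851]
torque [0.01856765 0.00199185 0.01955136]
opening 1.001325576729981
0.0187
scene [[492.13012224   0.         280.5771953 ]
 [  0.         492.13012224 212.07034665]
 [  0.           0.           1.        ]] [[-0.46717868  0.71622529 -0.5184259   1.32206752]
 [ 0.88412368  0.37290129 -0.28154919  0.33399286]
 [-0.00833096 -0.5898864  -0.80744327  1.27841072]
 [ 0.          0.          0.          1.        ]]
top [[472.75983019   0.         272.70928441]
 [  0.         472.75983019 207.1360309 ]
 [  0.           0.           1.        ]] [[ 0.01313646 -0.99889689  0.04508258  0.51604204]
 [-0.999836   -0.0136842  -0.01186265 -0.05129396]
 [ 0.01246648 -0.04491935 -0.99891283  1.33500621]
 [ 0.          0.          0.          1.        ]]
wrist [[296.7817659    0.         281.94693828]
 [  0.         296.7817659  203.36016664]
 [  0.           0.           1.        ]] [[ 3.58179537e-01  8.82870229e-01  3.03722863e-01  1.26357814e-01]
 [ 9.33652694e-01 -3.38608500e-01 -1.16777266e-01  5.65606838e-01]
 [-2.56028727e-04  3.25398896e-01 -9.45576804e-01  3.74057620e-01]
 [ 0.00000000e+00  0.00000000e+00  0.00000000e+00  1.00000000e+00]]
```

View pics/scene0.png

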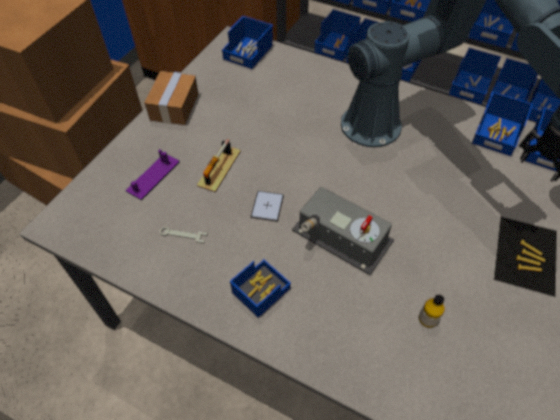

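View pics/top0.png

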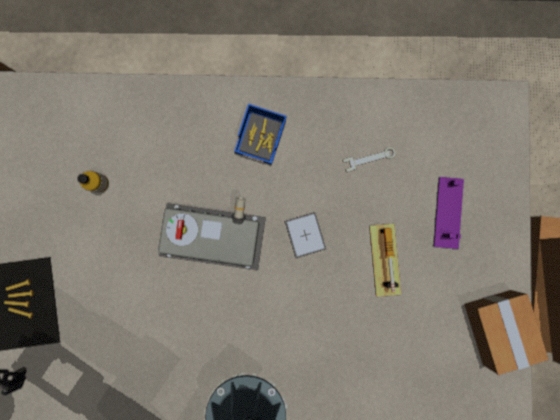

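View pics/wrist0.png

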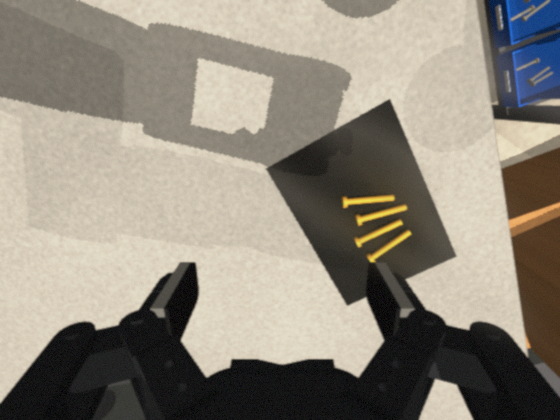

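Scene camera: housing with the tube mouth at ~(310,225), the vent at (366,225), rack with rod at (218,165), card at (267,206). The purple item is a decoy. Top view: rack (386,260), card (305,235), housing (212,237). Next I'll zoom in.

Run:
```python
import cv2
t=cv2.imread("pics/top0.png")
a=cv2.resize(t[190:285,150:280],None,fx=6,fy=6,interpolation=cv2.INTER_CUBIC); cv2.imwrite("pics/t_h.png",a)
a=cv2.resize(t[205:305,280:410],None,fx=6,fy=6,interpolation=cv2.INTER_CUBIC); cv2.imwrite("pics/t_r.png",a)
t=cv2.imread("pics/scene0.png")
a=cv2.resize(t[180:280,280:410],None,fx=6,fy=6,interpolation=cv2.INTER_CUBIC); cv2.imwrite("pics/s_h.png",a)
a=cv2.resize(t[130:230,180:300],None,fx=6,fy=6,interpolation=cv2.INTER_CUBIC); cv2.imwrite("pics/s_r.png",a)
```

```text
(no output)
```

View pics/t_h.png

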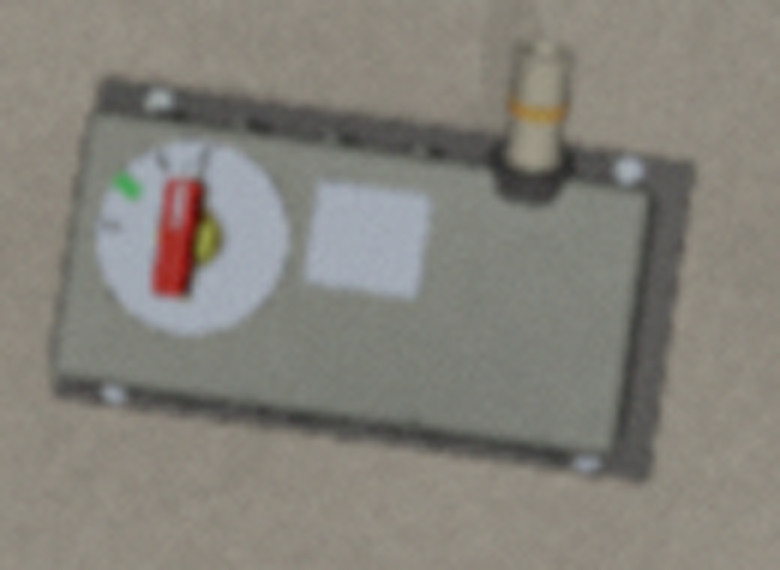

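View pics/t_r.png

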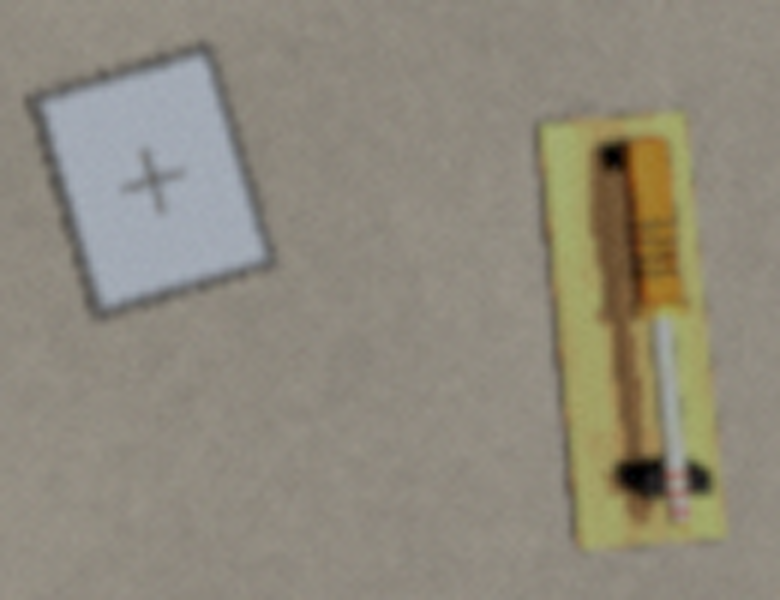

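View pics/s_h.png

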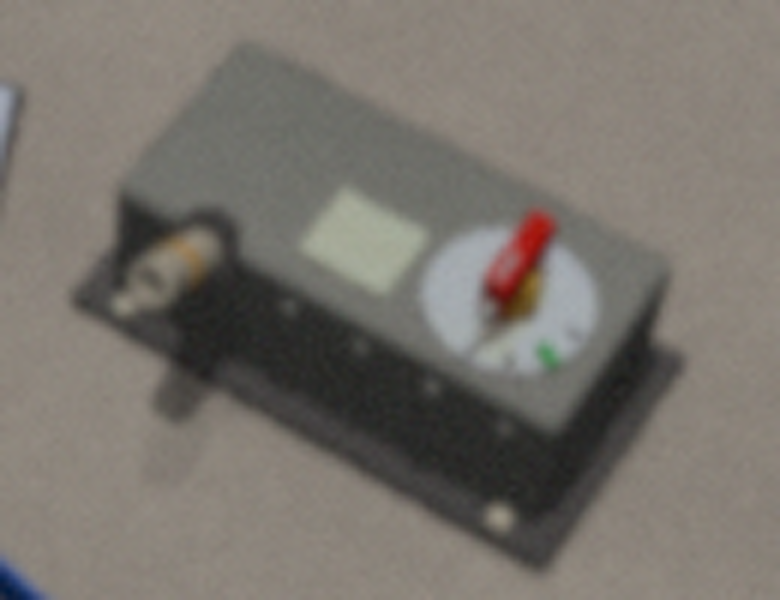

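View pics/s_r.png

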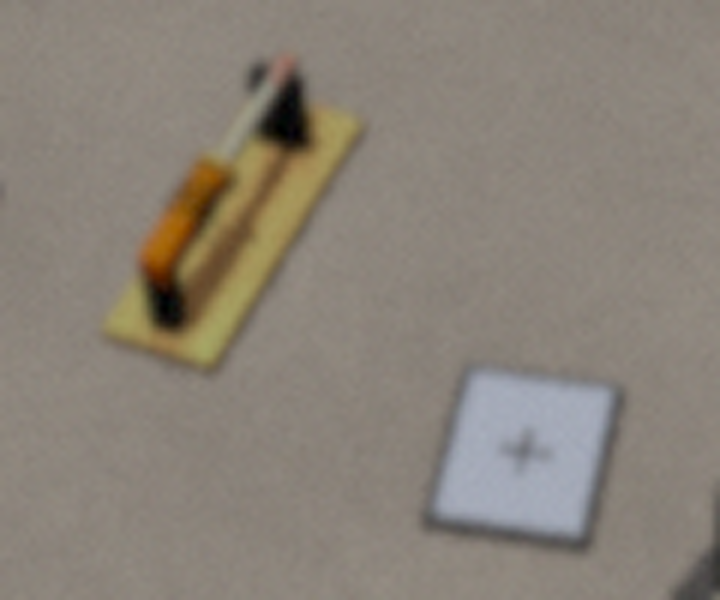

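```bash
cat > h.py <<'E'
import numpy as np,cv2
from scipy.spatial.transform import Rotation as R
from bench import *
M={n:camera_model(n) for n in("scene","top")}
def ray(n,uv,m=None):
    m=m or M[n]; P=np.array(m["pose"]);K=np.array(m["K"])
    d=P[:3,:3]@np.linalg.solve(K,[uv[0],uv[1],1.]); return P[:3,3],d/np.linalg.norm(d)
def onz(n,uv,z,m=None):
    o,d=ray(n,uv,m); return o+d*(z-o[2])/d[2]
def proj(n,p,m=None):
    m=m or M[n]; P=np.array(m["pose"]); c=P[:3,:3].T@(np.array(p)-P[:3,3]); u=np.array(m["K"])@c; return u[:2]/u[2]
def two(a,b):
    A=np.zeros((3,3));r=np.zeros(3);L=[ray("top",a),ray("scene",b)]
    for o,d in L:
        Q=np.eye(3)-np.outer(d,d);A+=Q;r+=Q@o
    x=np.linalg.solve(A,r); return x,[np.linalg.norm((np.eye(3)-np.outer(d,d))@(x-o)) for o,d in L]
def blobs(img,lo,hi,roi,minA=15):
    x0,y0,x1,y1=roi; hsv=cv2.cvtColor(img,cv2.COLOR_BGR2HSV)[y0:y1,x0:x1]
    big=cv2.resize(hsv,None,fx=4,fy=4,interpolation=cv2.INTER_LINEAR)
    m=cv2.inRange(big,np.array(lo),np.array(hi))
    cs=cv2.findContours(m,cv2.RETR_EXTERNAL,cv2.CHAIN_APPROX_NONE)[0]
    return [((c.reshape(-1,2)+.5)/4-.5+[x0,y0]).astype(np.float32) for c in sorted(cs,key=cv2.contourArea,reverse=True) if cv2.contourArea(c)/16>minA]
def rect(n,c,z):
    p=np.array([onz(n,u,z)[:2] for u in c]).astype(np.float32)
    (cx,cy),(w,h),a=cv2.minAreaRect(p); 
    if w<h: w,h,a=h,w,a+90
    return np.round([cx,cy,w,h,(a+90)%180-90],4)
E
python3 - <<'E'
from h import *
T=cv2.imread("pics/top0.png");S=cv2.imread("pics/scene0.png")
for n,I,rh,rr,rc in(("top",T,(150,190,280,285),(365,210,410,305),(280,205,330,265)),("scene",S,(280,180,410,280),(190,135,245,195),(245,185,290,225))):
    for c in blobs(I,(100,15,150),(130,80,255),rh,60)[:3]: print(n,"dial",rect(n,c,.104), [len(c)], c.mean(0))
    for c in blobs(I,(20,20,120),(110,255,255),rh,60)[:0]: pass
    hs=cv2.cvtColor(I,cv2.COLOR_BGR2HSV)
    J=I.copy(); 
    red=[]
    for lo,hi in(((0,150,100),(8,255,255)),((172,150,100),(180,255,255))):
        red+=blobs(I,lo,hi,rh,2)
    red=np.vstack(red); print(n,"red",rect(n,red,.147),red.mean(0))
    for c in blobs(I,(45,80,80),(80,255,255),rh,1): print(n,"green",onz(n,c.mean(0),.104))
    for c in blobs(I,(20,60,100),(40,255,255),rr,60): print(n,"base",rect(n,c,.01))
    for c in blobs(I,(8,150,120),(19,255,255),rr,8): print(n,"orange",rect(n,c,.072),c.mean(0))
    for c in blobs(I,(100,10,140),(130,80,255),rc,60): print(n,"card",rect(n,c,.007),c.mean(0))
for p,q in(((150+545/6,190+45/6),None),): print("mouth",onz("top",p,.125))
print("cross",onz("top",(280+153/6,205+182/6),.007),onz("scene",(180+525/6,130+452/6),.007))
for nm,a in(("top-face",[(92,113),(650,190),(610,455),(55,375)]),):
    P=np.array([onz("top",(150+x/6,190+y/6),.1) for x,y in a]);print(nm,P,P.mean(0))
E
```

```text
top dial [  0.5115   0.1695   0.0816   0.081  -43.9935] [693] [180.40964 228.29527]
top dial [5.11500e-01 9.40000e-02 4.94000e-02 4.46000e-02 8.21084e+01] [267] [210.84222 229.34784]
top red [ 0.5111  0.1678  0.0444  0.0128 -6.6063] [179.73877 229.88399]
top green [0.53306235 0.19833339 0.104     ]
top base [ 0.4333 -0.3828  0.2017  0.0726  5.7222]
top orange [ 0.4832 -0.3771  0.0785  0.0184  3.3025] [388.48804 242.1057 ]
top card [ 0.5    -0.1592  0.1004  0.0802 17.3048] [305.13287 234.73663]
scene red [0.5156 0.1704 0.0511 0.0126 0.3341] [366.82385 222.33144]
scene green [0.53253074 0.19555922 0.104     ]
scene base [ 0.4324 -0.3632  0.2062  0.0321  6.3017]
scene base [ 0.4275 -0.4003  0.1188  0.0342 20.4817]
scene base [ 0.5161 -0.3984  0.0449  0.0329  4.7445]
scene orange [ 0.4872 -0.3795  0.0801  0.019   3.8165] [210.11072 164.98215]
scene card [ 0.4995 -0.1628  0.1016  0.0805 17.1842] [266.99457 204.92188]
mouth [0.59424715 0.01633986 0.125     ]
cross [ 0.49801484 -0.16014802  0.007     ] [ 0.50142387 -0.15943958  0.007     ]
top-face [[ 0.56351502  0.21394526  0.1       ]
 [ 0.53329738 -0.02893026  0.1       ]
 [ 0.41832241 -0.01327319  0.1       ]
 [ 0.44985928  0.2272646   0.1       ]] [0.49124852 0.0997516  0.1       ]
```

```bash
cat >> h.py <<'E'
def cur():
    o=get_obs(); q=o["eef_rot"]; return np.array(o["eef_pos"]),R.from_quat([q[1],q[2],q[3],q[0]]),o
def frame(x,y):
    x=np.array(x,float);x/=np.linalg.norm(x);y=np.array(y,float);y-=x*(x@y);y/=np.linalg.norm(y)
    return R.from_matrix(np.c_[x,y,np.cross(x,y)])
def plan(p1,R1,start=None,vmax=40.,wmax=7.,n=None,grip_point=False):
    """print rows (mm,deg) from start (default measured) to target"""
    p0,R0,_=cur() if start is None else (*start,0)
    rv=(R0.inv()*R1).as_rotvec(degrees=True); d=np.linalg.norm(p1-p0)*1000
    n=n or int(max(np.ceil(d/vmax),np.ceil(abs(rv).max()/wmax),1))
    print("dist %.1f rot %s n=%d"%(d,np.round(rv,1),n))
    Rc=R0; st=(p1-p0)*1000/n
    for i in range(n):
        print([float(v) for v in np.round(np.r_[Rc.inv().apply(st),rv/n],1)]); Rc=Rc*R.from_rotvec(rv/n,degrees=True)
E
python3 - <<'E'
from h import *
p,Rc,o=cur(); print(p,Rc.as_matrix().round(3))
f=np.radians(-7)
for s in(1,-1):
    t=frame([-s*np.sin(f),s*np.cos(f),0],[0,0,-1]); plan(np.array([.511,.169,.21]),t)
E
```

```text
[0.20490443 0.53680126 0.2305858 ] [[ 0.357 -0.001 -0.934]
 [ 0.934 -0.001  0.357]
 [-0.001 -1.     0.   ]]
dist 479.0 rot [ -0.  -13.9  -0.1] n=12
[-19.5, 1.7, -34.8, -0.0, -1.2, -0.0]
[-20.2, 1.7, -34.4, -0.0, -1.2, -0.0]
[-20.9, 1.7, -33.9, -0.0, -1.2, -0.0]
[-21.6, 1.7, -33.5, -0.0, -1.2, -0.0]
[-22.3, 1.7, -33.1, -0.0, -1.2, -0.0]
[-22.9, 1.7, -32.6, -0.0, -1.2, -0.0]
[-23.6, 1.7, -32.1, -0.0, -1.2, -0.0]
[-24.2, 1.7, -31.7, -0.0, -1.2, -0.0]
[-24.9, 1.7, -31.2, -0.0, -1.2, -0.0]
[-25.5, 1.7, -30.7, -0.0, -1.2, -0.0]
[-26.1, 1.7, -30.1, -0.0, -1.2, -0.0]
[-26.7, 1.7, -29.6, -0.0, -1.2, -0.0]
dist 479.0 rot [ 1.000e-01  1.661e+02 -0.000e+00] n=24
[-9.8, 0.9, -17.4, 0.0, 6.9, -0.0]
[-7.6, 0.9, -18.4, 0.0, 6.9, -0.0]
[-5.3, 0.9, -19.2, 0.0, 6.9, -0.0]
[-3.0, 0.9, -19.7, 0.0, 6.9, -0.0]
[-0.6, 0.9, -19.9, 0.0, 6.9, -0.0]
[1.8, 0.9, -19.9, 0.0, 6.9, -0.0]
[4.2, 0.9, -19.5, 0.0, 6.9, -0.0]
[6.5, 0.9, -18.8, 0.0, 6.9, -0.0]
[8.8, 0.9, -17.9, 0.0, 6.9, -0.0]
[10.8, 0.9, -16.7, 0.0, 6.9, -0.0]
[12.8, 0.9, -15.3, 0.0, 6.9, -0.0]
[14.5, 0.9, -13.6, 0.0, 6.9, -0.0]
[16.1, 0.9, -11.8, 0.0, 6.9, -0.0]
[17.4, 0.8, -9.8, 0.0, 6.9, -0.0]
[18.4, 0.8, -7.6, 0.0, 6.9, -0.0]
[19.2, 0.8, -5.3, 0.0, 6.9, -0.0]
[19.7, 0.8, -3.0, 0.0, 6.9, -0.0]
[19.9, 0.9, -0.6, 0.0, 6.9, -0.0]
[19.9, 0.9, 1.8, 0.0, 6.9, -0.0]
[19.5, 0.9, 4.2, 0.0, 6.9, -0.0]
[18.8, 0.9, 6.5, 0.0, 6.9, -0.0]
[17.9, 0.9, 8.7, 0.0, 6.9, -0.0]
[16.7, 0.9, 10.8, 0.0, 6.9, -0.0]
[15.3, 0.9, 12.8, 0.0, 6.9, -0.0]
```

```bash
python3 -m jog '[[-20,1,-35,0,-1.2,0,-1],[-20,1,-34,0,-1.2,0,-1],[-21,1,-34,0,-1.2,0,-1],[-21,1,-34,0,-1.2,0,-1],[-22,1,-33,0,-1.2,0,-1],[-23,1,-33,0,-1.2,0,-1],[-23,1,-32,0,-1.2,0,-1],[-24,1,-32,0,-1.2,0,-1]]'
python3 -m jog '[[-25,1,-31,0,-1.2,0,-1],[-25,1,-31,0,-1.2,0,-1],[-25,1,-27,0,-1,0,-1],[0,0,0,0,0,0,-1],[0,0,0,0,0,0,-1],[0,0,0,0,0,0,-1]]'
python3 - <<'E'
from h import *
p,Rc,o=cur();print(p,o["q"],o["time_s"]); m=camera_model("wrist"); I=camera("wrist"); cv2.imwrite("pics/w1.png",I)
np.save("w1.npy",m["pose"])
E
```

```text
time_s: 0.82
eef_pos: [0.4117, 0.2919, 0.2232]
eef_rot: [0.547, -0.547, -0.449, 0.449]
wrist_force: [1.0, -0.6, 0.3]
opening: 1.002
time_s: 1.32
eef_pos: [0.485, 0.2041, 0.2199]
eef_rot: [0.534, -0.533, -0.464, 0.464]
wrist_force: [-0.0, 0.1, -0.0]
opening: 0.998
[0.48496157 0.20414874 0.21989507] [ 1.72379381e-01  8.29725137e-02  1.74026840e+00  4.50538403e-04
  1.31948995e+00 -1.25963721e+00] 1.3167
```

View pics/w1.png

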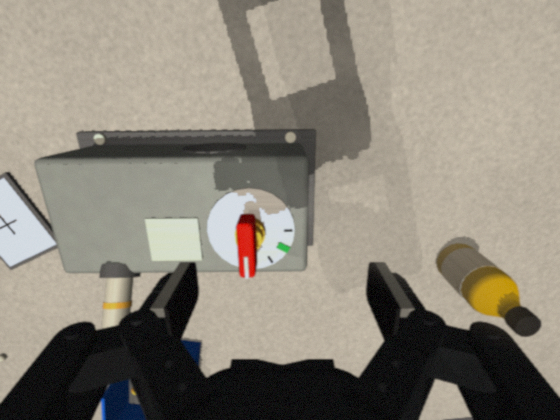

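The wrist view shows the red bar at ~(247,245), green mark (284,247), 30° mark (270,260) and 90° mark (288,230). I'll get the geometry from it.

Run:
```python
from h import *
I=cv2.imread("pics/w1.png"); m=dict(K=camera_model("wrist")["K"],pose=np.load("w1.npy")); M["w"]=m
cv2.imwrite("pics/w1z.png",cv2.resize(I[180:285,190:315],None,fx=6,fy=6,interpolation=cv2.INTER_CUBIC))
roi=(195,180,310,285)
red=np.vstack(blobs(I,(0,170,90),(8,255,255),roi,4)+blobs(I,(172,170,90),(180,255,255),roi,4))
print("red",rect("w",red,.147))
for c in blobs(I,(45,80,80),(80,255,255),roi,3): g=onz("w",c.mean(0),.104);print("green",g)
for nm,uv in(("30",(270,260)),("90",(288.5,230.5))):print(nm,onz("w",uv,.104))
```

```text
red [ 0.5094  0.1705  0.053   0.0146 -7.4022]
green [0.5349365  0.19714892 0.104     ]
green [0.50336754 0.16291197 0.104     ]
30 [0.5471224  0.18230487 0.104     ]
90 [0.51811423 0.20466208 0.104     ]
```

View pics/w1z.png

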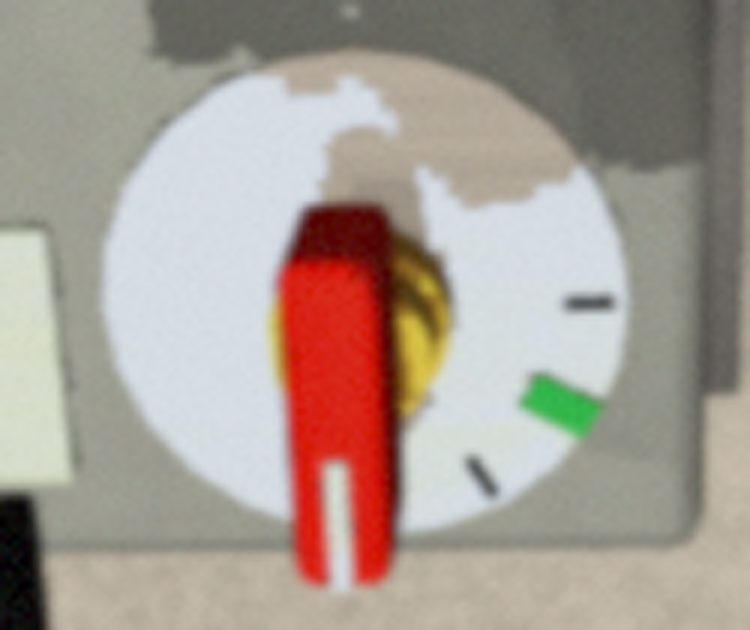

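Run:
```python
from h import *
f=np.radians(-7.4); t=frame([-np.sin(f),np.cos(f),0],[0,0,-1])
plan(np.array([.512,.1695,.19]),t); plan(np.array([.512,.1695,.118]),t,start=(np.array([.512,.1695,.19]),t))
```

```text
dist 53.7 rot [-0.1 -0.5  0. ] n=2
[-15.6, 15.0, -16.0, -0.0, -0.2, 0.0]
[-15.6, 15.0, -15.9, -0.0, -0.2, 0.0]
dist 72.0 rot [0. 0. 0.] n=2
[0.0, 36.0, -0.0, 0.0, 0.0, 0.0]
[0.0, 36.0, -0.0, 0.0, 0.0, 0.0]
```

```bash
python3 -m jog '[[-15.6,15,-16,0,-0.2,0,-1],[-15.6,15,-16,0,-0.2,0,-1],[0,20,0,0,0,0,-1],[0,20,0,0,0,0,-1],[0,20,0,0,0,0,-1],[0,12,0,0,0,0,-1],[0,0,0,0,0,0,-1],[0,0,0,0,0,0,-1]]'
python3 - <<'E'
from h import *
p,Rc,o=cur();print(p,o["q"],o["time_s"]); m=camera_model("wrist"); I=camera("wrist"); cv2.imwrite("pics/w2.png",I)
f=np.radians(-7.4); t=frame([-np.sin(f),np.cos(f),0],[0,0,-1]);plan(np.array([.512,.1695,.118]),t)
E
```

```text
time_s: 2.03
eef_pos: [0.5122, 0.1697, 0.1182]
eef_rot: [0.532, -0.531, -0.466, 0.467]
wrist_force: [0.1, -1.0, 0.1]
opening: 1.001
[0.51219188 0.16973551 0.11816925] [ 9.98859068e-02  2.35052075e-01  1.78974776e+00  4.79452529e-05
  1.11795935e+00 -1.34165527e+00] 2.0333
dist 1.6 rot [ 0. -0.  0.] n=1
[-0.3, 1.1, 1.1, 0.0, -0.0, 0.0]
```

View pics/w2.png

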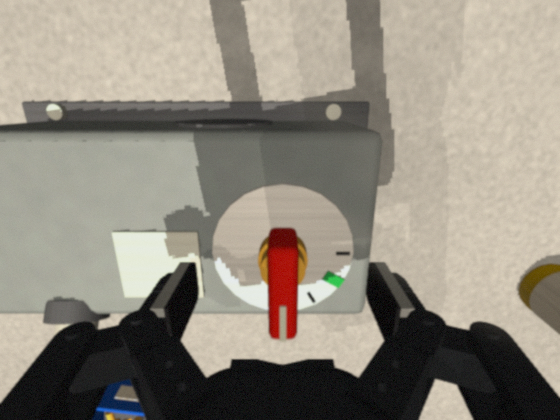

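```bash
python3 -m jog '[[0,0,0,0,0,0,1],[0,0,0,0,0,0,1],[0,0,0,0,0,0,1],[0,0,0,0,0,0,1],[0,0,0,0,0,0,1],[0,0,0,0,0,0,1],[0,0,0,0,0,0,1],[0,0,0,0,0,0,1]]'
python3 -c "
from h import *
p,Rc,o=cur();print(p,Rc.as_matrix().round(3),o['wrist_force'],o['opening'])"
```

```text
time_s: 2.75
eef_pos: [0.5134, 0.1697, 0.1191]
eef_rot: [0.532, -0.532, -0.467, 0.465]
wrist_force: [-1.6, 5.1, 5.9]
opening: 0.227
[0.51336608 0.16970284 0.11913905] [[ 0.131  0.001 -0.991]
 [ 0.991  0.002  0.131]
 [ 0.002 -1.    -0.001]] [-1.62062577  5.11613451  5.86785588] 0.22748443661455772
```

```bash
python3 -m jog '[[0,0,0,0,0,0,1],[0,0,0,0,0,0,1],[0,0,0,0,0,0,1],[0,0,0,0,0,0,1]]'
```

```text
time_s: 3.08
eef_pos: [0.5134, 0.1697, 0.1192]
eef_rot: [0.532, -0.532, -0.467, 0.465]
wrist_force: [-1.1, 4.2, 5.7]
opening: 0.236
```

```bash
python3 -c "
from h import *
I=camera('wrist'); cv2.imwrite('pics/w3.png',I)"
```

```text
(no output)
```

View pics/w3.png

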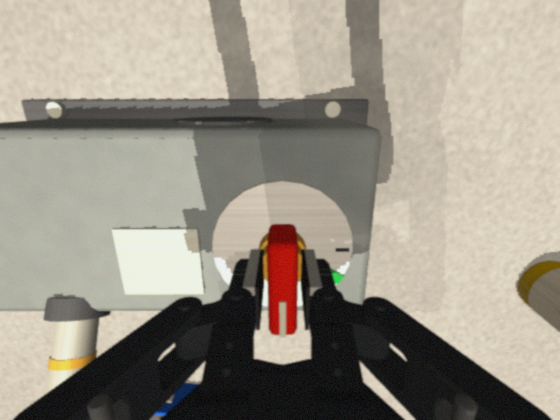

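```bash
python3 -m jog '[[0,0,0,0,-5,0,1],[0,0,0,0,-5,0,1],[0,0,0,0,-5,0,1],[0,0,0,0,-5,0,1],[0,0,0,0,0,0,1]]'
```

```text
time_s: 3.55
eef_pos: [0.5133, 0.17, 0.1192]
eef_rot: [-0.441, 0.441, 0.553, -0.552]
wrist_force: [-0.6, 6.0, 6.1]
opening: 0.234
```

```bash
python3 -c "
from h import *
I=camera('wrist'); cv2.imwrite('pics/w4.png',I)"
```

```text
(no output)
```

View pics/w4.png

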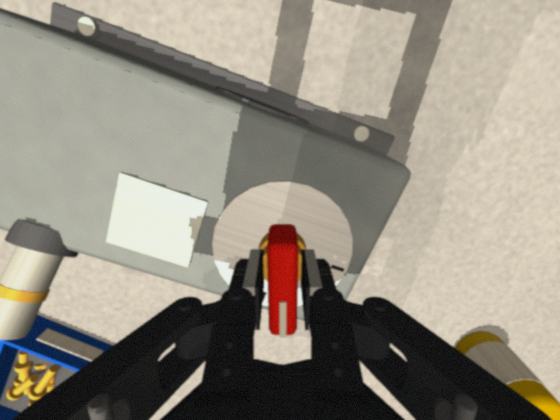

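The handle turns with the gripper, so I'll continue.

```bash
python3 -m jog '[[0,0,0,0,-6,0,1],[0,0,0,0,-6,0,1],[0,0,0,0,-6,0,1],[0,0,0,0,-6,0,1],[0,0,0,0,-6,0,1],[0,0,0,0,-6,0,1],[0,0,0,0,-4,0,1],[0,0,0,0,0,0,1]]'
python3 -c "
from h import *
p,Rc,o=cur();x=Rc.as_matrix()[:,0];print(p,np.degrees(np.arctan2(x[1],x[0]))-90+7.6,o['wrist_force'],o['q'])"
```

```text
time_s: 4.27
eef_pos: [0.5131, 0.1704, 0.1191]
eef_rot: [-0.226, 0.226, 0.671, -0.669]
wrist_force: [-1.8, 7.3, 6.2]
opening: 0.232
[0.51306602 0.17037667 0.11912937] 60.321984446985404 [-1.83298496  7.29142824  6.24514317] [ 0.09932744  0.23404394  1.78874183  0.00299616  1.11781506 -2.39294956]
```

```bash
python3 -m jog '[[0,0,0,0,0,0,-1],[0,0,0,0,0,0,-1],[0,0,0,0,0,0,-1],[0,0,0,0,0,0,-1],[0,0,0,0,0,0,-1],[0,-20,0,0,0,0,-1],[0,-30,0,0,0,0,-1],[0,-36,0,0,0,0,-1]]'
python3 -m jog '[[0,-10,20,0,6,0,-1],[0,0,20,0,6,0,-1],[0,0,0,0,6,0,-1],[0,0,0,0,0,0,-1],[0,0,0,0,0,0,-1]]'
python3 - <<'E'
from h import *
p,Rc,o=cur();print(p,o["q"]);M["w"]=camera_model("wrist"); I=camera("wrist"); cv2.imwrite("pics/w5.png",I);np.save("w5.npy",M["w"]["pose"])
cv2.imwrite("pics/top5.png",camera("top"))
E
```

```text
time_s: 4.93
eef_pos: [0.5112, 0.1683, 0.203]
eef_rot: [0.229, -0.226, -0.669, 0.67]
wrist_force: [0.9, -0.8, -0.0]
opening: 1.001
time_s: 5.35
eef_pos: [0.4871, 0.1382, 0.2144]
eef_rot: [-0.328, 0.329, 0.626, -0.626]
wrist_force: [-0.1, -0.2, -0.5]
opening: 0.997
[0.48710827 0.13822033 0.2143854 ] [ 4.16920174e-02  4.21759262e-02  1.79500696e+00 -7.89670298e-06
  1.30401829e+00 -2.13368791e+00]
```

View pics/w5.png

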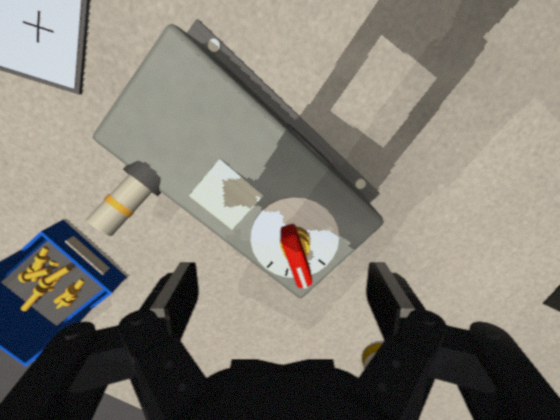

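Run:
```python
from h import *
I=cv2.imread("pics/w5.png"); M["w"]=dict(K=camera_model("wrist")["K"],pose=np.load("w5.npy"))
cv2.imwrite("pics/w5z.png",cv2.resize(I[185:305,235:355],None,fx=6,fy=6,interpolation=cv2.INTER_CUBIC))
roi=(240,200,340,300)
red=np.vstack(blobs(I,(0,170,150),(8,255,255),roi,4)+blobs(I,(172,170,150),(180,255,255),roi,4))
print("red",rect("w",red,.147))
```

```text
red [5.12800e-01 1.69400e-01 4.60000e-02 1.28000e-02 5.30958e+01]
```

View pics/w5z.png

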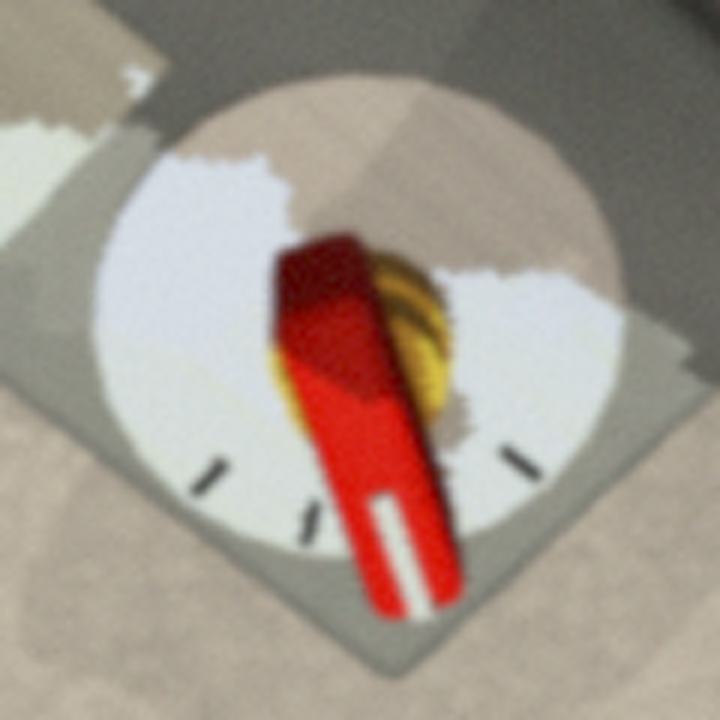

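Run:
```python
from h import *
M["w"]=dict(K=camera_model("wrist")["K"],pose=np.load("w5.npy"))
a=[onz("w",(235+x/6-.4,185+y/6-.4),.104)[:2] for x,y in((210,478),(311,523),(522,463))]
print(a)
ang=lambda d:np.degrees(np.arctan2(d[1],d[0]))
print(ang(a[2]-a[1])-150,ang(a[2]-a[0])-135,ang(a[1]-a[0])-105)
# white pointer line at top z=.147
q=[onz("w",(235+x/6-.4,185+y/6-.4),.147)[:2] for x,y in((383,497),(420,618))];print(ang(q[1]-q[0]))
I=cv2.imread("pics/top5.png");roi=(150,190,280,285)
red=np.vstack(blobs(I,(0,150,100),(8,255,255),roi,2)+blobs(I,(172,150,100),(180,255,255),roi,2));print(rect("top",red,.147))
I=cv2.imread("pics/w1.png");M["w"]["pose"]=np.load("w1.npy")
```

```text
[array([0.548641 , 0.1648277]), array([0.5462355 , 0.18313888]), array([0.51769374, 0.20489594])]
-7.3178636125922765 -7.318800840945144 -7.516036609984596
50.49319111580257Traceback (most recent call last):
  File "<stdin>", line 10, in <module>
    return _nx.concatenate(arrs, 0, dtype=dtype, casting=casting)
           ~~~~~~~~~~~~~~~^^^^^^^^^^^^^^^^^^^^^^^^^^^^^^^^^^^^^^^
ValueError: need at least one array to concatenate
```

Housing yaw is -7.4° and the handle reads about 60°. Now to the rod.

Run:
```python
from h import *
f=np.radians(4.5); t=frame([-np.sin(f),np.cos(f),0],[0,0,-1])
plan(np.array([.46,-.379,.22]),t)
```

```text
dist 518.3 rot [-0.  30.2  0. ] n=13
[-31.6, -0.5, 24.4, -0.0, 2.3, 0.0]
[-32.5, -0.5, 23.1, -0.0, 2.3, 0.0]
[-33.4, -0.5, 21.7, -0.0, 2.3, 0.0]
[-34.3, -0.5, 20.4, -0.0, 2.3, 0.0]
[-35.1, -0.5, 19.0, -0.0, 2.3, 0.0]
[-35.8, -0.5, 17.5, -0.0, 2.3, 0.0]
[-36.5, -0.5, 16.1, -0.0, 2.3, 0.0]
[-37.1, -0.5, 14.6, -0.0, 2.3, 0.0]
[-37.7, -0.5, 13.0, -0.0, 2.3, 0.0]
[-38.2, -0.5, 11.5, -0.0, 2.3, 0.0]
[-38.6, -0.5, 10.0, -0.0, 2.3, 0.0]
[-39.0, -0.5, 8.4, -0.0, 2.3, 0.0]
[-39.3, -0.5, 6.8, -0.0, 2.3, 0.0]
```

```bash
python3 -m jog '[[-31,0,24,0,2.3,0,-1],[-32,0,23,0,2.3,0,-1],[-33,0,22,0,2.3,0,-1],[-34,0,20,0,2.3,0,-1],[-35,0,19,0,2.3,0,-1],[-36,0,17,0,2.3,0,-1],[-36,0,16,0,2.3,0,-1],[-37,0,15,0,2.3,0,-1]]'
python3 -m jog '[[-38,-1,13,0,2.3,0,-1],[-38,-1,12,0,2.3,0,-1],[-39,-1,10,0,2.3,0,-1],[-39,-1,8,0,2.3,0,-1],[-39,-1,7,0,2.3,0,-1],[0,0,0,0,0,0,-1],[0,0,0,0,0,0,-1],[0,0,0,0,0,0,-1]]'
python3 - <<'E'
from h import *
p,Rc,o=cur();print(p,o["q"]);P=camera_model("wrist")["pose"]; I=camera("wrist"); cv2.imwrite("pics/w6.png",I);np.save("w6.npy",P)
cv2.imwrite("pics/top6.png",camera("top"))
I=camera("scene");cv2.imwrite("pics/scene6.png",I)
E
```

```text
time_s: 6.12
eef_pos: [0.469, -0.1795, 0.2141]
eef_rot: [-0.425, 0.425, 0.565, -0.565]
wrist_force: [1.1, 0.6, 1.2]
opening: 1.001
time_s: 6.78
eef_pos: [0.4586, -0.3767, 0.2184]
eef_rot: [-0.48, 0.479, 0.52, -0.52]
wrist_force: [0.7, 0.4, 0.3]
opening: 1.0
[ 0.45862269 -0.3766734   0.21838605] [-8.87624019e-01  2.33867909e-01  1.57075864e+00  3.81246867e-04
  1.33881688e+00 -2.54004782e+00]
```

View pics/w6.png

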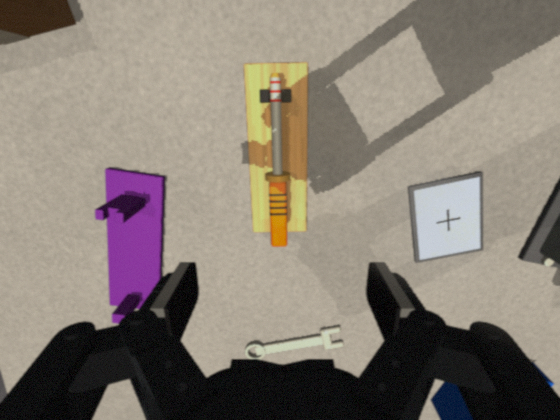

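View pics/top6.png

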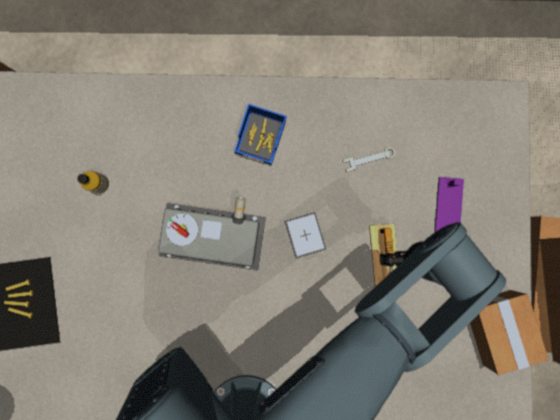

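Rod in the wrist view: tip (276,74), collar (278,177), handle end (279,246).

Run:
```python
from h import *
I=cv2.imread("pics/w6.png"); M["w"]=dict(K=camera_model("wrist")["K"],pose=np.load("w6.npy"))
cv2.imwrite("pics/w6z.png",cv2.resize(I[60:260,240:320],None,fx=4,fy=4,interpolation=cv2.INTER_CUBIC))
for c in blobs(I,(5,170,150),(18,255,255),(250,160,310,255),20): print(rect("w",c,.072),c.min(0),c.max(0))
for nm,uv,z in(("tip",(275.5,73.5),.062),("collar",(278,176),.062),("end",(279,246),.07)):print(nm,onz("w",uv,z))
for c in blobs(I,(18,60,100),(35,255,255),(235,55,320,240),20): print("base",rect("w",c,.01),c.min(0),c.max(0))
```

```text
[ 0.5052 -0.3775  0.0358  0.0179  4.8932] [269.875 214.875] [286.875 245.625]
[ 0.4552 -0.3826  0.0176  0.0165  4.5351] [269.125 176.625] [285.375 193.375]
tip [ 0.35103263 -0.39209583  0.062     ]
collar [ 0.44818526 -0.38240079  0.062     ]
end [ 0.52446476 -0.37544107  0.07      ]
base [ 0.4351 -0.3845  0.2012  0.0717  5.6837] [242.625  60.875] [308.375 232.375]
base [ 0.5102 -0.3785  0.0718  0.0178  6.3106] [270.375 186.875] [284.875 239.375]
```

View pics/w6z.png

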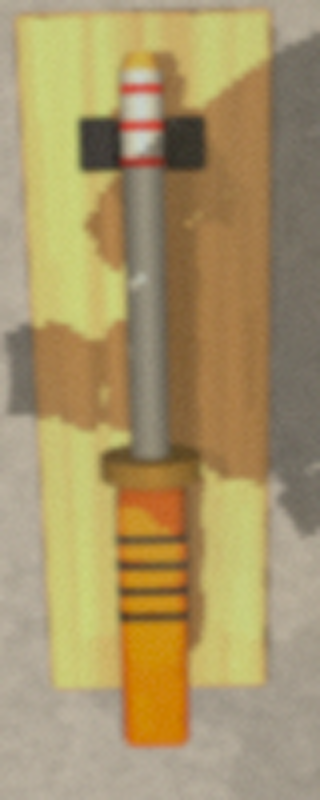

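Run:
```python
from h import *
f=np.radians(5.4); t=frame([-np.sin(f),np.cos(f),0],[0,0,-1])
plan(np.array([.4783,-.3797,.12]),t)
```

```text
dist 101.0 rot [-0.  -0.7  0. ] n=3
[-1.9, 33.0, -6.3, -0.0, -0.2, 0.0]
[-1.9, 33.0, -6.3, -0.0, -0.2, 0.0]
[-1.9, 33.0, -6.3, -0.0, -0.2, 0.0]
```

```bash
python3 -m jog '[[-2,33,-6,0,-0.2,0,-1],[-2,33,-6,0,-0.2,0,-1],[-2,33,-6,0,-0.2,0,-1],[0,0,0,0,0,0,-1],[0,0,0,0,0,0,-1]]'
python3 - <<'E'
from h import *
p,Rc,o=cur();print(p,o["q"]);I=camera("wrist"); cv2.imwrite("pics/w7.png",I)
f=np.radians(5.4); t=frame([-np.sin(f),np.cos(f),0],[0,0,-1])
plan(np.array([.4783,-.3797,.0435]),t)
E
```

```text
time_s: 7.35
eef_pos: [0.4765, -0.3793, 0.1187]
eef_rot: [-0.478, 0.475, 0.523, -0.522]
wrist_force: [0.1, 0.1, 0.0]
opening: 0.997
[ 0.47652663 -0.37930919  0.11866207] [-8.66919504e-01  3.76721610e-01  1.60365181e+00 -1.96543122e-05
  1.16604862e+00 -2.53051874e+00]
dist 77.6 rot [-0.  -0.1  0. ] n=2
[0.5, 38.8, -0.5, -0.0, -0.1, 0.0]
[0.5, 38.8, -0.5, -0.0, -0.1, 0.0]
```

View pics/w7.png

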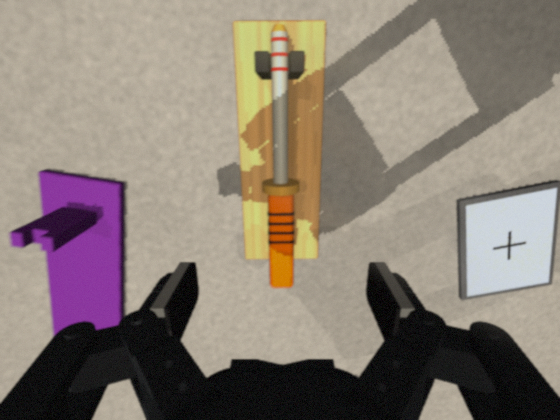

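Rod is centred at column ~281, parallel to the tool. Descending and gripping.

```bash
python3 -m jog '[[0,25,0,0,0,0,-1],[0,25,0,0,0,0,-1],[0,25,-1,0,0,0,-1],[0,0,0,0,0,0,-1],[0,0,0,0,0,0,-1]]'
python3 -m jog '[[0,0,0,0,0,0,1],[0,0,0,0,0,0,1],[0,0,0,0,0,0,1],[0,0,0,0,0,0,1],[0,0,0,0,0,0,1],[0,0,0,0,0,0,1],[0,0,0,0,0,0,1],[0,0,0,0,0,0,1]]'
python3 - <<'E'
from h import *
p,Rc,o=cur();print(p,o["wrist_force"],o["torque"]);I=camera("wrist"); cv2.imwrite("pics/w8.png",I)
E
```

```text
time_s: 7.82
eef_pos: [0.4785, -0.3818, 0.0469]
eef_rot: [0.476, -0.477, -0.522, 0.522]
wrist_force: [1.4, -0.8, 0.5]
opening: 1.005
time_s: 8.48
eef_pos: [0.4785, -0.382, 0.0461]
eef_rot: [0.476, -0.477, -0.522, 0.522]
wrist_force: [-1.3, -0.1, 5.4]
opening: 0.2
[ 0.47847401 -0.38201383  0.04614562] [-1.32938483 -0.10930828  5.43555995] [ 0.13003833  0.07169954 -0.00381937]
```

View pics/w8.png

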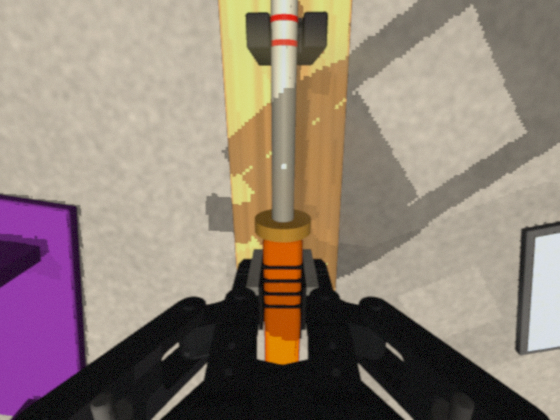

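```bash
python3 -m jog '[[0,0,0,0,0,0,1],[0,0,0,0,0,0,1],[0,0,0,0,0,0,1],[0,-6,0,0,0,0,1],[0,-10,0,0,0,0,1],[0,-15,0,0,0,0,1],[0,0,0,0,0,0,1],[0,0,0,0,0,0,1]]'
python3 - <<'E'
from h import *
p,Rc,o=cur();print(p,o["wrist_force"],o["torque"],o["opening"]);P=camera_model("wrist")["pose"];I=camera("wrist"); cv2.imwrite("pics/w9.png",I);np.save("w9.npy",P)
cv2.imwrite("pics/scene9.png",cv2.resize(camera("scene")[110:220,140:300],None,fx=5,fy=5))
E
```

```text
time_s: 9.2
eef_pos: [0.4787, -0.3822, 0.0774]
eef_rot: [0.476, -0.478, -0.522, 0.522]
wrist_force: [-0.4, -0.5, -2.0]
opening: 0.198
[ 0.4786633  -0.38221864  0.07742211] [-0.35803757 -0.52593576 -1.97613573] [ 0.03655929 -0.0670505  -0.04513265] 0.19816761298009433
```

View pics/w9.png

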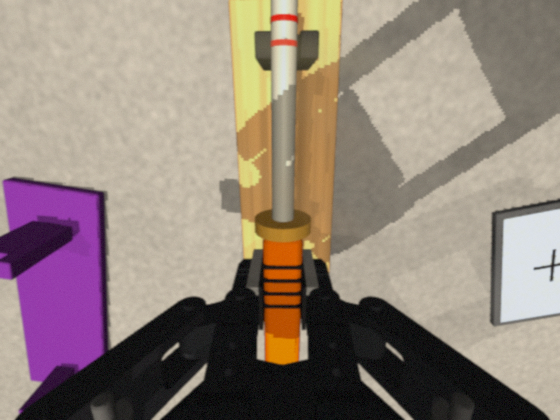

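View pics/scene9.png

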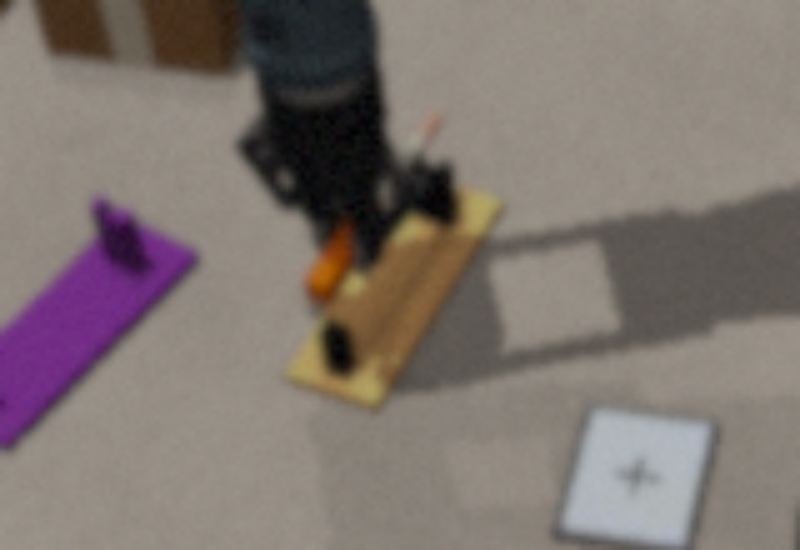

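Run:
```python
from h import *
I=cv2.imread("pics/w9.png"); cv2.imwrite("pics/w9z.png",cv2.resize(I[195:260,235:330],None,fx=8,fy=8,interpolation=cv2.INTER_CUBIC))
```

```text
(no output)
```

View pics/w9z.png

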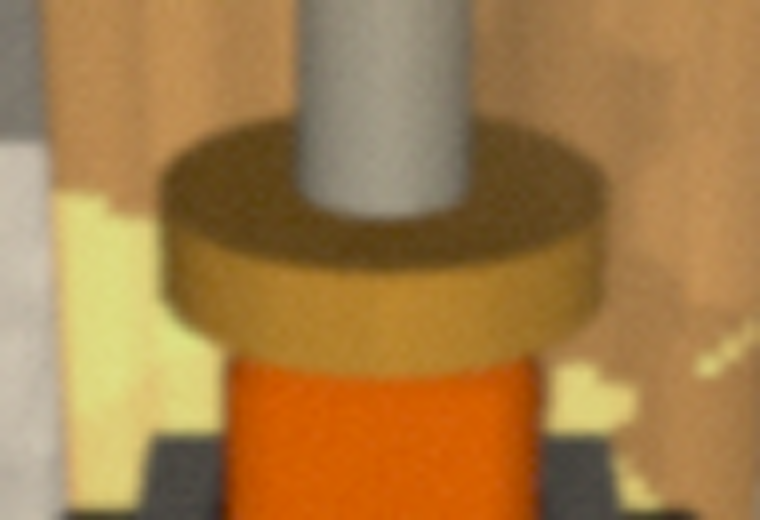

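Run:
```python
from h import *
K=np.array(camera_model("wrist")["K"]);P=np.load("w9.npy")
p,Rc,o=cur(); p=np.array([.47866,-.38222,.07742]) 
T=np.eye(4);T[:3,:3]=Rc.as_matrix();T[:3,3]=p
C=np.linalg.inv(T)@P; np.save("cam_in_tool.npy",C); print(C.round(4))
d=np.linalg.solve(K,[282.5,218.3,1.]); w=C[:3,:3]@d
q=C[:3,3]+w*.139/d[2]; print("face centre tool by width",q*1000)
for y in(-.0145,-.016,-.0187): s=(y-C[1,3])/w[1]; print(y,(C[:3,3]+w*s)*1000,s)
# shaft edges near the top and near the collar
I=cv2.imread("pics/w9.png"); g=cv2.cvtColor(I,cv2.COLOR_BGR2HSV)
for r in(30,60,100,140,180,205): print(r,[tuple(I[r,c]) for c in ()], "".join("%4d"%v for v in g[r,262:306,1]))
```

```text
[[ 1.000e+00 -9.000e-04 -1.900e-03 -9.000e-04]
 [ 1.500e-03 -3.279e-01  9.447e-01 -1.434e-01]
 [-1.500e-03 -9.447e-01 -3.279e-01  8.450e-02]
 [ 0.000e+00  0.000e+00  0.000e+00  1.000e+00]]
face centre tool by width [ -0.87800071 -14.38964603  32.30161203]
-0.0145 [ -0.87799019 -14.5         32.3462447 ] 0.1388811126271495
-0.016 [ -0.87784712 -16.          32.95291986] 0.13726512123314116
-0.0187 [ -0.8775896  -18.7         34.04493516] 0.1343563367239262
30 []  109 106  99 101  98 103  99  97  84  61  49  44  45  44  43  39  31  27  24  19   8   6   6  16  23  29  32  41  43  44  44  45  46  46  59 101 131 134 136 134 123 118 117 111
60 []   88  74  84  89  79  80  76  85  72  49  47  47  43  44  44  42  36  29  24  16   9   5   6  14  25  30  36  44  46  48  45  45  48  49  55  68  66  83  84  89  83  84  93  84
100 []  115 122 117 119 111 106 101 102  97  76  50  43  46  42  45  41  46  41  43  47  44  42  40  44  47  44  45  42  47  46  46  45  56  87 123 136 134 133 130 134 134 133 134 129
140 []  145 151 145 141 144 148 148 149 142 118  69  42  40  38  44  42  43  39  41  45  44  43  41  46  43  44  42  49  48  46  47  50  75 117 137 148 138 148 143 141 143 142 140 140
180 []  136 140 139 140 138 136 140 136 136 119  82  58  47  52  49  46  50  52  48  48  48  46  44  46  46  46  50  47  47  51  54  70 112 134 143 135 138 140 143 143 141 144 144 144
205 []  141 142 144 144 146 145 143 147 134 130  88  50  43  46  44  42  44  46  45  47  42  46  47  50  45  49  46  47  48  52  54  86 128 145 136 134 141 139 134 140 139 137 137 141
```

Run:
```python
from h import *
K=camera_model("wrist")["K"]
p=np.array([.5953,.0178,.12]);y=np.radians(-7.4);a=np.array([np.cos(y)*.866,np.sin(y)*.866,.5]);up=np.array([-np.cos(y)*.5,-np.sin(y)*.5,.866])
for n in("top","scene"):print(n,"mouth",proj(n,p),"upper rim",proj(n,p+.0125*up),"lower",proj(n,p-.0125*up))
for f in("w5","w1"):
    M["w"]=dict(K=K,pose=np.load(f+".npy")); print(f,proj("w",p),proj("w",p+.0125*up),proj("w",p-a*.03))
print(two((240.4,197.3),(305.2,226.3)))
for n,roi in(("w5",(70,150,170,250)),("top0",(215,185,265,225)),("scene0",(290,200,340,250))):
    I=cv2.imread(f"pics/{n}.png");x0,y0,x1,y1=roi;k=6 if n=="w5" else 12
    cv2.imwrite(f"pics/m_{n}.png",cv2.resize(I[y0:y1,x0:x1],None,fx=k,fy=k,interpolation=cv2.INTER_CUBIC))
```

```text
top mouth [240.37877158 197.21059504] upper rim [239.78629894 199.35242399] lower [240.96052727 195.10750862]
scene mouth [305.03262888 227.83815125] upper rim [306.37387461 224.19138676] lower [303.70235416 231.45508623]
w5 [ 99.33622917 228.64026665] [ 95.68231998 228.81560714] [123.99777909 202.17058951]
w1 [116.5239489  329.63483593] [109.44421998 332.53549721] [119.31952797 298.81351533]
(array([0.59456316, 0.01753057, 0.12660303]), [np.float64(0.00018145668213936193), np.float64(0.00018145668213936415)])
```

View pics/m_w5.png

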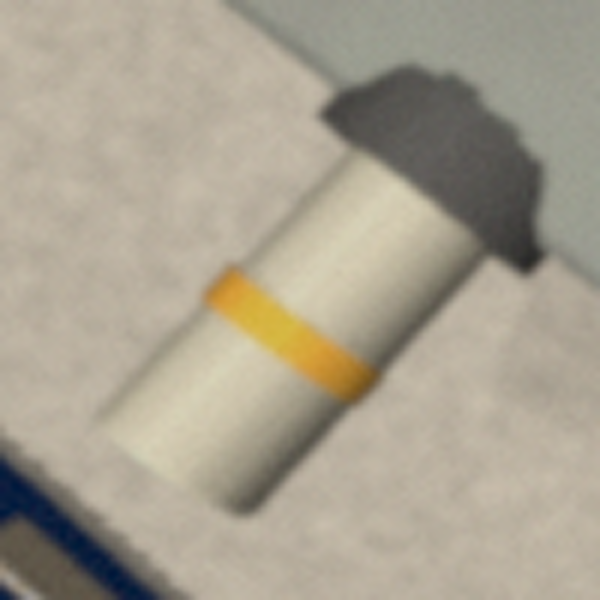

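View pics/m_top0.png

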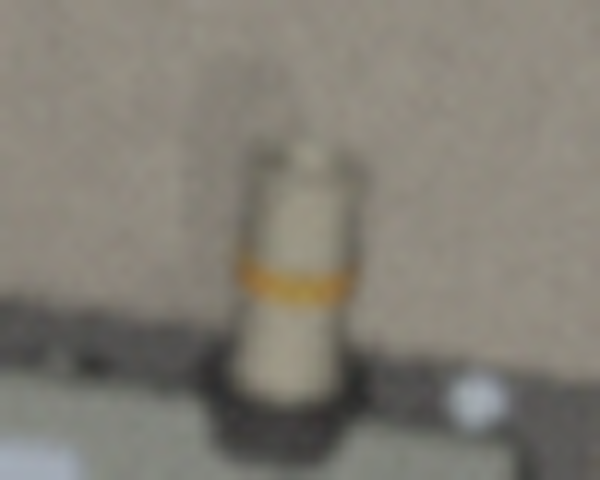

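View pics/m_scene0.png

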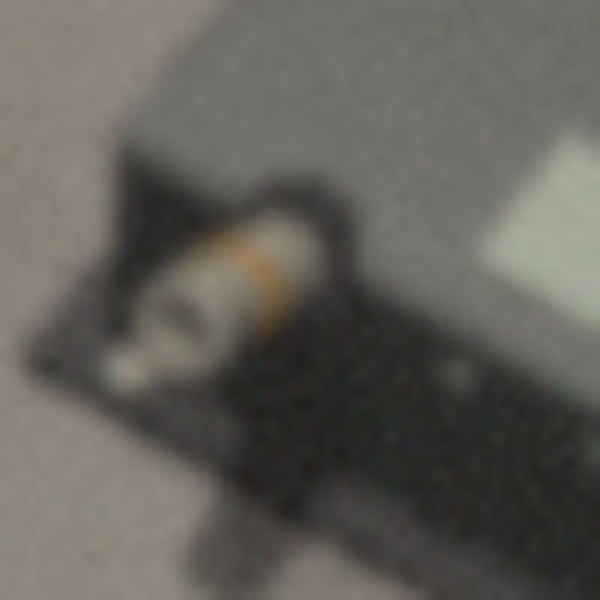

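```bash
cat >> h.py <<'E'
MOUTH=np.array([.5953,.0178,.12]);YAW=np.radians(-7.4)
ROD_T=np.array([-.0009,-.0155,.0328])
AX=np.array([np.cos(YAW)*.866,np.sin(YAW)*.866,.5]);UP=np.array([-np.cos(YAW)*.5,-np.sin(YAW)*.5,.866])
RINS=R.from_matrix(np.c_[np.cross(-UP,-AX),-UP,-AX])
def ins(s): return MOUTH+AX*s-RINS.apply(ROD_T)
def rod_state():
    p,Rc,o=cur(); og=p+Rc.apply(ROD_T); ax=-Rc.as_matrix()[:,2]; tip=og-.095*ax
    d=og-MOUTH; s=d@AX; lat=d-s*AX; t=tip-MOUTH; tl=t-(t@AX)*AX; Y=np.cross(UP,AX)
    ang=np.degrees(np.arccos(ax@AX)); print("s %.1f mm; origin lat up %.1f side %.1f; tip depth %.1f up %.1f side %.1f; ang %.2f"%(s*1e3,lat@UP*1e3,lat@Y*1e3,-(t@AX)*1e3,tl@UP*1e3,tl@Y*1e3,ang),"F",np.round(o["wrist_force"],1),"t",o["time_s"],"TCP",p.round(4),"open",round(o["opening"],3))
E
python3 - <<'E'
from h import *
K=camera_model("wrist")["K"]; M["w"]=dict(K=K,pose=np.load("w5.npy")); print(onz("w",(98.0,227.5),.12))
p,Rc,o=cur(); p1=p+[0,0,.12]; print(ins(.13)); print(RINS.as_matrix().round(3))
plan(ins(.13),RINS,start=(p1,Rc))
E
```

```text
[0.59494403 0.016404   0.12      ]
[ 7.42912717e-01 -4.63985700e-04  1.87977065e-01]
[[ 0.129  0.496 -0.859]
 [ 0.992 -0.064  0.112]
 [-0.    -0.866 -0.5  ]]
dist 464.0 rot [-29.9  12.3   3.3] n=12
[29.6, 0.7, -24.9, -2.5, 1.0, 0.3]
[30.0, 1.6, -24.3, -2.5, 1.0, 0.3]
[30.5, 2.5, -23.7, -2.5, 1.0, 0.3]
[30.9, 3.4, -23.0, -2.5, 1.0, 0.3]
[31.3, 4.2, -22.3, -2.5, 1.0, 0.3]
[31.8, 5.0, -21.5, -2.5, 1.0, 0.3]
[32.2, 5.7, -20.7, -2.5, 1.0, 0.3]
[32.5, 6.5, -19.9, -2.5, 1.0, 0.3]
[32.9, 7.2, -19.0, -2.5, 1.0, 0.3]
[33.3, 7.8, -18.1, -2.5, 1.0, 0.3]
[33.6, 8.4, -17.1, -2.5, 1.0, 0.3]
[34.0, 9.0, -16.1, -2.5, 1.0, 0.3]
```

```bash
sed -i 's/MOUTH=np.array(\[.5953,.0178/MOUTH=np.array([.5951,.0172/' h.py
python3 -m jog '[[0,-30,0,0,0,0,1],[0,-30,0,0,0,0,1],[0,-30,0,0,0,0,1],[0,-30,0,0,0,0,1],[30,1,-25,-2.5,1,0.3,1],[30,1,-24,-2.5,1,0.3,1],[30,2,-24,-2.5,1,0.3,1],[31,3,-23,-2.5,1,0.3,1]]'
python3 -m jog '[[31,4,-22,-2.5,1,0.3,1],[32,5,-21,-2.5,1,0.3,1],[32,6,-21,-2.5,1,0.3,1],[32,6,-20,-2.5,1,0.3,1],[33,7,-19,-2.5,1,0.3,1],[30,7,-18,-2.5,1,0.3,1],[20,6,-14,-2.5,1,0.3,1],[0,0,0,0,0,0,1]]'
python3 - <<'E'
from h import *
rod_state(); plan(ins(.13),RINS)
E
```

```text
time_s: 9.97
eef_pos: [0.5667, -0.2533, 0.194]
eef_rot: [-0.446, 0.54, 0.544, -0.462]
wrist_force: [0.8, 0.1, -2.0]
opening: 0.201
time_s: 10.63
eef_pos: [0.7145, -0.0443, 0.1895]
eef_rot: [-0.383, 0.637, 0.571, -0.349]
wrist_force: [-1.6, -0.1, -1.3]
opening: 0.197
s 112.0 mm; origin lat up 13.9 side -47.5; tip depth -17.2 up 17.9 side -50.0; ang 2.86 F [-1.6 -0.1 -1.3] t 10.6333 TCP [ 0.7145 -0.0443  0.1895] open 0.197
dist 51.7 rot [-2.4  1.5  0.3] n=2
[23.0, 6.0, -10.2, -1.2, 0.7, 0.1]
[23.1, 6.1, -9.8, -1.2, 0.7, 0.1]
```

```bash
python3 -m jog '[[10,0,-18,-1.2,0.7,0.1,1],[18,6,-2,-1.2,0.7,0.1,1],[18,6,0,0,0,0,1],[0,0,0,0,0,0,1],[0,0,0,0,0,0,1],[0,0,0,0,0,0,1]]'
python3 - <<'E'
from h import *
rod_state(); plan(ins(.115),RINS,n=1)
for n in("wrist","scene","top"): cv2.imwrite(f"pics/{n}10.png",camera(n))
I=cv2.imread("pics/scene10.png");cv2.imwrite("pics/s10z.png",cv2.resize(I[170:290,230:380],None,fx=5,fy=5,interpolation=cv2.INTER_CUBIC))
I=cv2.imread("pics/top10.png");cv2.imwrite("pics/t10z.png",cv2.resize(I[110:230,180:320],None,fx=5,fy=5,interpolation=cv2.INTER_CUBIC))
E
```

```text
time_s: 11.13
eef_pos: [0.7429, -0.0068, 0.1896]
eef_rot: [-0.376, 0.651, 0.571, -0.33]
wrist_force: [-0.1, -0.4, -1.5]
opening: 0.199
s 131.6 mm; origin lat up 1.0 side -5.7; tip depth -36.6 up 1.0 side -5.6; ang 0.38 F [-0.1 -0.4 -1.5] t 11.1333 TCP [ 0.7429 -0.0068  0.1896] open 0.199
dist 17.6 rot [-0.  -0.  -0.1] n=1
[5.7, 1.0, 16.6, -0.0, -0.0, -0.1]
```

View pics/wrist10.png

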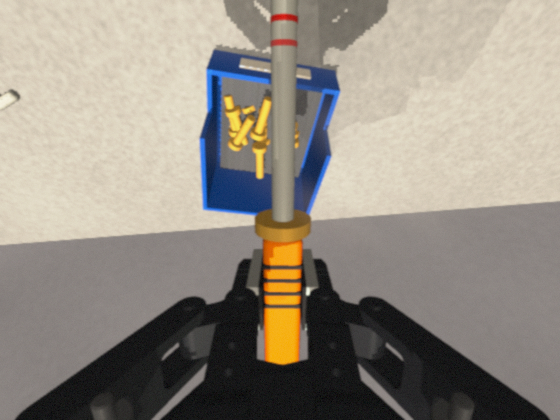

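View pics/s10z.png

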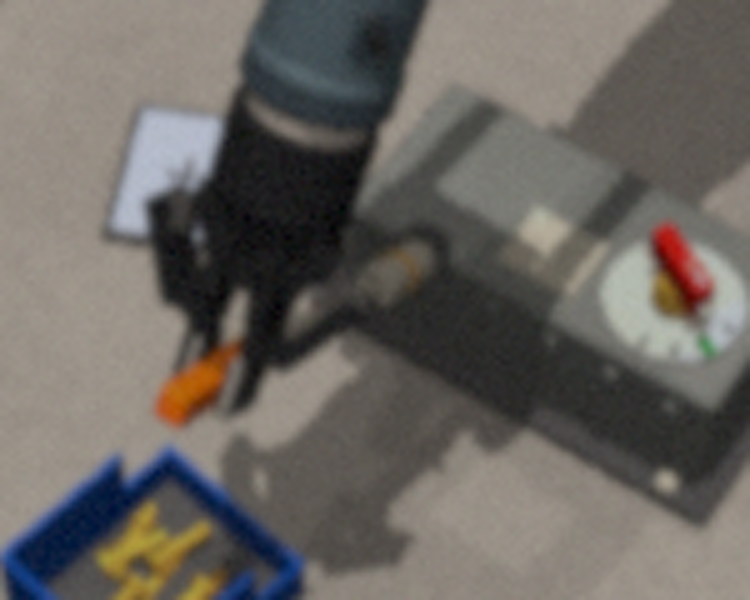

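View pics/t10z.png

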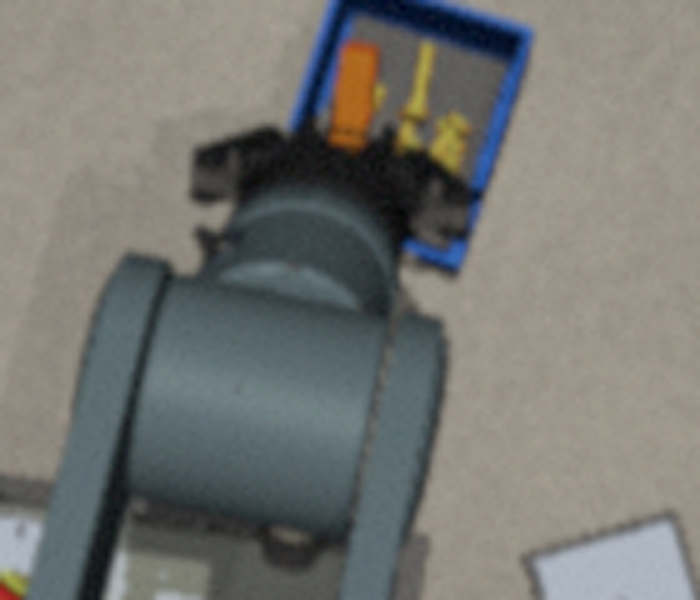

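```bash
python3 -m jog '[[5.7,1,10,0,0,0,1],[0,0,16,0,0,0,1],[0,0,0,0,0,0,1],[0,0,0,0,0,0,1],[0,0,0,0,0,0,1]]'
python3 - <<'E'
from h import *
rod_state(); plan(ins(.08),RINS,n=1)
I=camera("scene");cv2.imwrite("pics/s11z.png",cv2.resize(I[190:260,270:350],None,fx=9,fy=9,interpolation=cv2.INTER_CUBIC))
cv2.imwrite("pics/w11.png",camera("wrist")); cv2.imwrite("pics/scene11.png",I)
E
```

```text
time_s: 11.7
eef_pos: [0.7228, 0.0021, 0.1771]
eef_rot: [-0.375, 0.652, 0.571, -0.33]
wrist_force: [0.7, 0.9, -0.6]
opening: 0.196
s 107.1 mm; origin lat up 0.6 side 0.6; tip depth -12.1 up 0.4 side 0.7; ang 0.40 F [ 0.7  0.9 -0.6] t 11.7 TCP [0.7228 0.0021 0.1771] open 0.196
dist 27.1 rot [ 0.1 -0.  -0.1] n=1
[-0.6, 0.7, 27.1, 0.1, -0.0, -0.1]
```

View pics/s11z.png

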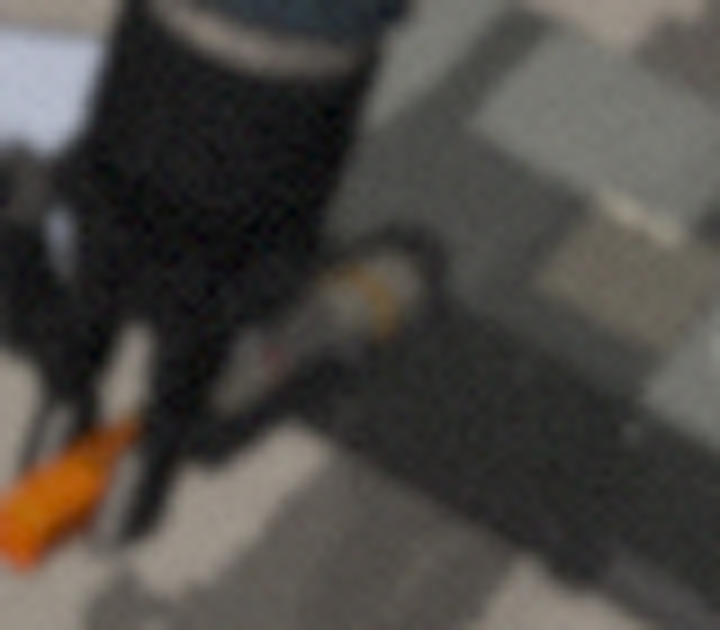

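View pics/w11.png

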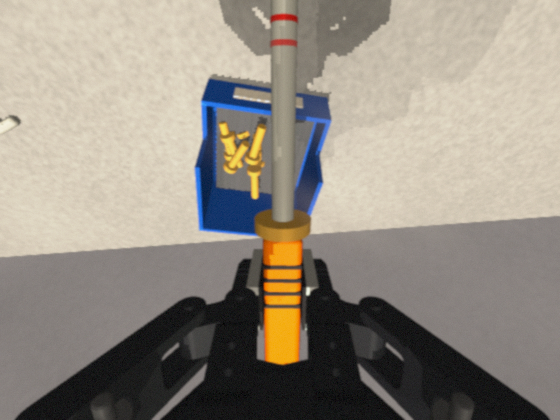

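```bash
python3 -m jog '[[-0.6,0.5,4,0,0,0,1],[0,0,5,0,0,0,1],[0,0,5,0,0,0,1],[0,0,4,0,0,0,1],[0,0,0,0,0,0,1]]'
python3 -c "
from h import *
rod_state()"
```

```text
time_s: 12.22
eef_pos: [0.7057, 0.0039, 0.1659]
eef_rot: [-0.376, 0.651, 0.571, -0.33]
wrist_force: [-0.4, -0.1, -2.5]
opening: 0.201
s 86.6 mm; origin lat up -0.4 side 0.2; tip depth 8.3 up -0.3 side 0.3; ang 0.39 F [-0.4 -0.1 -2.5] t 12.2167 TCP [0.7057 0.0039 0.1659] open 0.201
```

```bash
python3 -m jog '[[0,0,7,0,0,0,1],[0,0,7,0,0,0,1],[0,0,7,0,0,0,1],[0,0,0,0,0,0,1],[0,0,0,0,0,0,1]]'
python3 -c "
from h import *
rod_state()
cv2.imwrite('pics/w12.png',camera('wrist'))"
```

```text
time_s: 12.63
eef_pos: [0.6884, 0.0062, 0.1561]
eef_rot: [-0.375, 0.651, 0.571, -0.33]
wrist_force: [0.5, -1.0, -1.3]
opening: 0.202
s 66.6 mm; origin lat up -0.2 side 0.2; tip depth 28.4 up -0.2 side 0.3; ang 0.38 F [ 0.5 -1.  -1.3] t 12.6333 TCP [0.6884 0.0062 0.1561] open 0.202
```

View pics/w12.png

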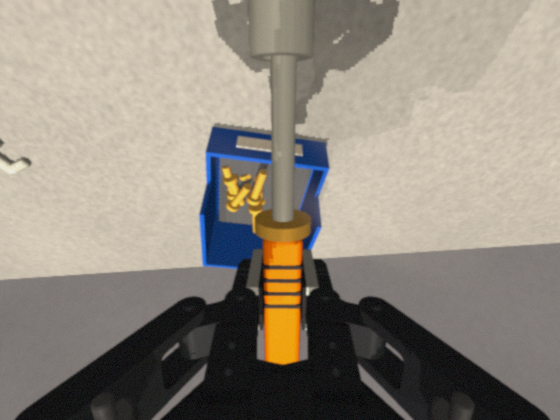

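The rod is in the tube: the shaft at column ~284 enters the mouth, columns 250–314, well centred. Continuing.

```bash
python3 -m jog '[[0,0,10,0,0,0,1],[0,0,10,0,0,0,1],[0,0,10,0,0,0,1],[0,0,10,0,0,0,1],[0,0,10,0,0,0,1],[0,0,5,0,0,0,1],[0,0,0,0,0,0,1],[0,0,0,0,0,0,1]]'
python3 -c "
from h import *
rod_state()
cv2.imwrite('pics/w13.png',camera('wrist'))"
```

```text
time_s: 13.35
eef_pos: [0.6418, 0.0122, 0.1291]
eef_rot: [-0.375, 0.651, 0.571, -0.33]
wrist_force: [-0.2, 0.4, -0.6]
opening: 0.198
s 12.4 mm; origin lat up -0.1 side 0.2; tip depth 82.6 up -0.2 side 0.2; ang 0.39 F [-0.2  0.4 -0.6] t 13.35 TCP [0.6418 0.0122 0.1291] open 0.198
```

View pics/w13.png

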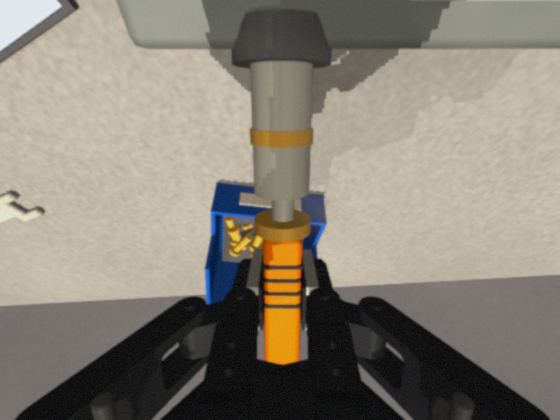

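```bash
python3 -m jog '[[0,0,5,0,0,0,1],[0,0,3,0,0,0,1],[0,0,1.5,0,0,0,1],[0,0,0,0,0,0,1]]'
python3 -m jog '[[0,0,1.5,0,0,0,1],[0,0,0,0,0,0,1]]'
python3 -m jog '[[0,0,1,0,0,0,1],[0,0,0,0,0,0,1]]'
python3 -c "
from h import *
rod_state()"
```

```text
time_s: 13.73
eef_pos: [0.6332, 0.0133, 0.1238]
eef_rot: [-0.375, 0.651, 0.571, -0.33]
wrist_force: [0.4, -0.1, -1.2]
opening: 0.2
time_s: 13.9
eef_pos: [0.6323, 0.0134, 0.1234]
eef_rot: [-0.375, 0.651, 0.571, -0.33]
wrist_force: [-0.2, -0.2, -1.6]
opening: 0.2
time_s: 14.07
eef_pos: [0.6315, 0.0135, 0.1229]
eef_rot: [-0.375, 0.651, 0.571, -0.33]
wrist_force: [-0.7, 0.9, -2.1]
opening: 0.199
s 0.3 mm; origin lat up -0.2 side 0.2; tip depth 94.7 up -0.3 side 0.2; ang 0.38 F [-0.7  0.9 -2.1] t 14.0667 TCP [0.6315 0.0135 0.1229] open 0.199
```

```bash
python3 -m jog '[[0,0,1,0,0,0,1],[0,0,0,0,0,0,1]]'
python3 -m jog '[[0,0,1,0,0,0,1],[0,0,0,0,0,0,1]]'
python3 -m jog '[[0,0,1,0,0,0,1],[0,0,0,0,0,0,1]]'
python3 -c "
from h import *
rod_state()
cv2.imwrite('pics/w14.png',cv2.resize(camera('wrist')[150:270,220:350],None,fx=5,fy=5))"
```

```text
time_s: 14.23
eef_pos: [0.6313, 0.0135, 0.1231]
eef_rot: [-0.375, 0.652, 0.571, -0.329]
wrist_force: [2.2, -0.3, -1.3]
opening: 0.201
time_s: 14.4
eef_pos: [0.6312, 0.0135, 0.1233]
eef_rot: [-0.374, 0.652, 0.572, -0.329]
wrist_force: [5.5, -0.4, -0.9]
opening: 0.199
time_s: 14.57
eef_pos: [0.6311, 0.0134, 0.1235]
eef_rot: [-0.373, 0.653, 0.572, -0.328]
wrist_force: [6.7, -0.2, -0.7]
opening: 0.198
s 0.2 mm; origin lat up 0.2 side 0.1; tip depth 94.8 up -0.4 side 0.1; ang 0.53 F [ 6.7 -0.2 -0.7] t 14.5667 TCP [0.6311 0.0134 0.1235] open 0.198
```

View pics/w14.png

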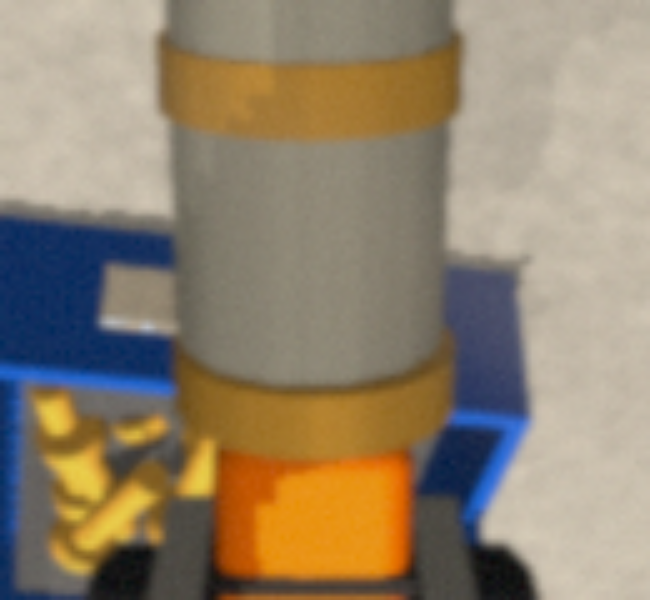

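The collar is on the mouth and the reaction force is rising. One more mm and a short dwell, then draw out.

```bash
python3 -m jog '[[0,0,1.5,0,0,0,1],[0,0,0,0,0,0,1],[0,0,0,0,0,0,1],[0,0,0,0,0,0,1]]'
python3 -c "
from h import *
rod_state()"
python3 -m jog '[[0,0,-4,0,0,0,1],[0,0,-6,0,0,0,1],[0,0,-10,0,0,0,1],[0,0,-12,0,0,0,1],[0,0,-12,0,0,0,1],[0,0,0,0,0,0,1]]'
python3 -c "
from h import *
rod_state();plan(ins(.14),RINS,n=8)
cv2.imwrite('pics/w15.png',camera('wrist'))"
```

```text
time_s: 14.95
eef_pos: [0.631, 0.0134, 0.1238]
eef_rot: [-0.373, 0.653, 0.572, -0.327]
wrist_force: [8.6, 0.5, -0.8]
opening: 0.198
s 0.2 mm; origin lat up 0.4 side 0.0; tip depth 94.8 up -0.4 side 0.1; ang 0.64 F [ 8.6  0.5 -0.8] t 14.95 TCP [0.631  0.0134 0.1238] open 0.198
time_s: 15.45
eef_pos: [0.6683, 0.0084, 0.1452]
eef_rot: [-0.374, 0.652, 0.572, -0.329]
wrist_force: [0.1, -0.7, -1.0]
opening: 0.2
s 43.6 mm; origin lat up 0.3 side -0.1; tip depth 51.4 up -0.2 side -0.1; ang 0.48 F [ 0.1 -0.7 -1. ] t 15.45 TCP [0.6683 0.0084 0.1452] open 0.2
dist 96.3 rot [ 0.3 -0.  -0.1] n=8
[0.0, 0.1, -12.0, 0.0, -0.0, -0.0]
[0.0, 0.1, -12.0, 0.0, -0.0, -0.0]
[0.0, 0.1, -12.0, 0.0, -0.0, -0.0]
[0.0, 0.1, -12.0, 0.0, -0.0, -0.0]
[0.0, 0.1, -12.0, 0.0, -0.0, -0.0]
[0.0, 0.1, -12.0, 0.0, -0.0, -0.0]
[0.0, 0.1, -12.0, 0.0, -0.0, -0.0]
[0.0, 0.1, -12.0, 0.0, -0.0, -0.0]
```

View pics/w15.png

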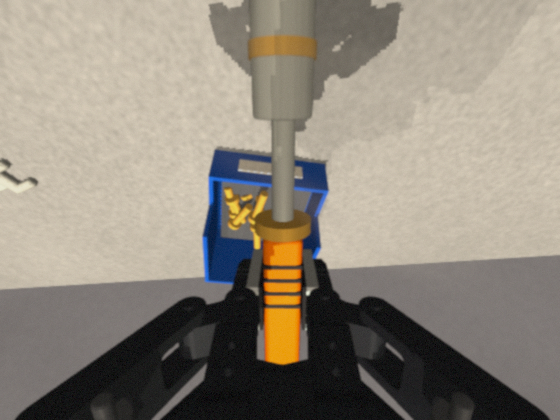

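```bash
python3 -m jog '[[0,0,-12,0,0,0,1],[0,0,-12,0,0,0,1],[0,0,-12,0,0,0,1],[0,0,-12,0,0,0,1],[0,0,-12,0,0,0,1],[0,0,-12,0,0,0,1],[0,0,-12,0,0,0,1],[0,0,-12,0,0,0,1]]'
python3 - <<'E'
from h import *
rod_state()
t=frame([0,1,0],[0,0,-1]); tip=np.array([.5,-.1605,.2]); og=tip+np.array([.095,0,0]); p=og-t.apply(ROD_T); print(p)
plan(p,t)
E
```

```text
time_s: 16.17
eef_pos: [0.7473, -0.0015, 0.1898]
eef_rot: [-0.376, 0.651, 0.571, -0.331]
wrist_force: [-0.1, -0.8, -1.0]
opening: 0.199
s 134.9 mm; origin lat up -0.6 side 0.2; tip depth -39.9 up -0.5 side 0.2; ang 0.39 F [-0.1 -0.8 -1. ] t 16.1667 TCP [ 0.7473 -0.0015  0.1898] open 0.199
[ 0.6278 -0.1596  0.1845]
dist 198.2 rot [29.9 -7.3 -2. ] n=5
[-34.5, -8.8, 17.5, 6.0, -1.5, -0.4]
[-33.9, -7.1, 19.2, 6.0, -1.5, -0.4]
[-33.4, -5.3, 20.7, 6.0, -1.5, -0.4]
[-32.8, -3.3, 22.0, 6.0, -1.5, -0.4]
[-32.2, -1.2, 23.1, 6.0, -1.5, -0.4]
```

Moving to 0.2 m above the card at half speed.

```bash
python3 -m jog '[[-25,-6,8,3,-0.7,-0.2,1],[-22,-6,9,4,-1,-0.2,1],[-22,-4,12,4,-1,-0.3,1],[-22,-4,14,4,-1,-0.3,1],[-22,-3,14,4,-1,-0.3,1],[-22,-2,15,4,-1,-0.3,1],[-20,-1,15,4,-1,-0.2,1],[-12,0,14,3,-0.6,-0.2,1]]'
python3 -m jog '[[0,0,0,0,0,0,1],[0,0,0,0,0,0,1],[0,0,0,0,0,0,1]]'
python3 - <<'E'
from h import *
rod_state()
P=camera_model("wrist")["pose"];I=camera("wrist");cv2.imwrite("pics/w16.png",I);np.save("w16.npy",P)
S=camera("scene");cv2.imwrite("pics/scene16.png",S)
t=frame([0,1,0],[0,0,-1]); tip=np.array([.5,-.1605,.106]); og=tip+np.array([.095,0,0]); p=og-t.apply(ROD_T); print(p)
plan(p,t,n=8)
E
```

```text
time_s: 16.83
eef_pos: [0.6276, -0.1629, 0.189]
eef_rot: [0.501, -0.499, -0.499, 0.501]
wrist_force: [0.4, 0.5, -1.8]
opening: 0.196
time_s: 17.08
eef_pos: [0.6288, -0.1601, 0.1887]
eef_rot: [-0.5, 0.5, 0.5, -0.5]
wrist_force: [-0.1, 0.8, -1.6]
opening: 0.202
s 62.8 mm; origin lat up 61.0 side -176.5; tip depth 18.8 up 108.1 side -188.8; ang 30.80 F [-0.1  0.8 -1.6] t 17.0833 TCP [ 0.6288 -0.1601  0.1887] open 0.202
[ 0.6278 -0.1596  0.0905]
dist 98.7 rot [ 0.   0.1 -0. ] n=8
[0.0, 12.3, 0.2, 0.0, 0.0, -0.0]
[0.0, 12.3, 0.2, 0.0, 0.0, -0.0]
[0.0, 12.3, 0.2, 0.0, 0.0, -0.0]
[0.0, 12.3, 0.2, 0.0, 0.0, -0.0]
[0.0, 12.3, 0.2, 0.0, 0.0, -0.0]
[0.0, 12.3, 0.2, 0.0, 0.0, -0.0]
[0.0, 12.3, 0.1, 0.0, 0.0, -0.0]
[0.0, 12.3, 0.1, 0.0, 0.0, -0.0]
```

View pics/w16.png

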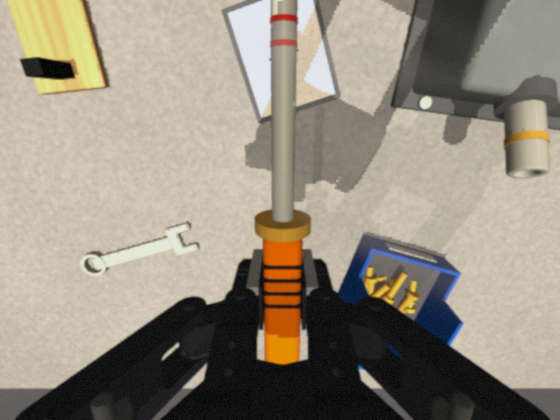

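View pics/scene16.png

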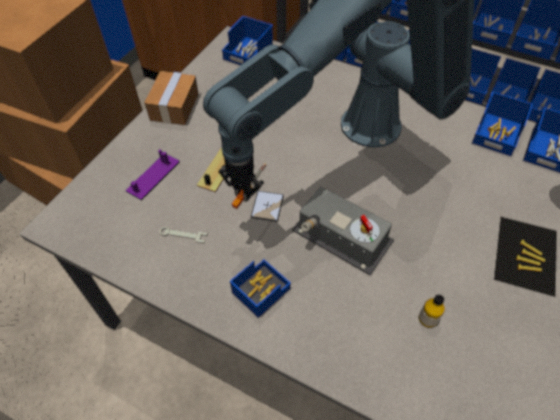

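Rod is still held as before, and the bin, wrench and bottle are where they were. Descending.

```bash
python3 -m jog '[[0,15,0.5,0,0,0,1],[0,20,0.5,0,0,0,1],[0,20,0,0,0,0,1],[0,20,0,0,0,0,1],[0,14,0,0,0,0,1],[0,8,0,0,0,0,1],[0,0,0,0,0,0,1],[0,0,0,0,0,0,1]]'
python3 -m jog '[[0,0,0,0,0,0,1],[0,0,0,0,0,0,1],[0,0,0,0,0,0,1],[0,0,0,0,0,0,1]]'
python3 - <<'E'
from h import *
p,Rc,o=cur(); ax=-Rc.as_matrix()[:,2]; print("tip",p+Rc.apply(ROD_T)-.095*ax,"ax",ax,o["dq"].round(4) if hasattr(o["dq"],'round') else o["dq"],p,o["wrist_force"])
for n in("scene","top"):
    I=camera(n);cv2.imwrite(f"pics/{n}17.png",I)
cv2.imwrite("pics/s17z.png",cv2.resize(cv2.imread("pics/scene17.png")[150:240,200:400],None,fx=4,fy=4,interpolation=cv2.INTER_CUBIC))
cv2.imwrite("pics/t17z.png",cv2.resize(cv2.imread("pics/top17.png")[170:270,150:340],None,fx=4,fy=4,interpolation=cv2.INTER_CUBIC))
print(proj("scene",[.5,-.1605,.106]),proj("top",[.5,-.1605,.106]))
E
```

```text
time_s: 17.85
eef_pos: [0.6282, -0.1607, 0.0927]
eef_rot: [0.5, -0.5, -0.5, 0.5]
wrist_force: [-0.4, -0.9, -1.0]
opening: 0.205
time_s: 18.18
eef_pos: [0.6285, -0.1612, 0.0934]
eef_rot: [-0.499, 0.501, 0.5, -0.5]
wrist_force: [0.9, 0.9, -1.1]
opening: 0.194
tip [ 0.50064027 -0.16205067  0.10869093] ax [ 9.99998936e-01 -9.35238374e-05  1.45568716e-03] [ 0.0001  0.0039  0.0051 -0.0008  0.0016 -0.0025] [ 0.62846278 -0.1611874   0.09337556] [ 0.87139763  0.93320668 -1.11577558]
[266.46055131 185.51413604] [308.75819818 235.12840254]
```

View pics/s17z.png

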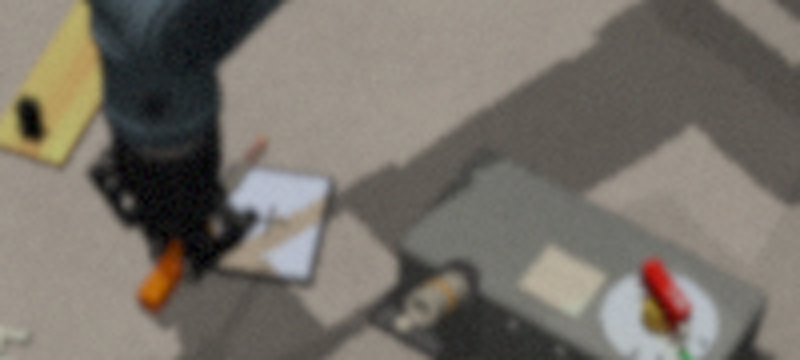

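View pics/t17z.png

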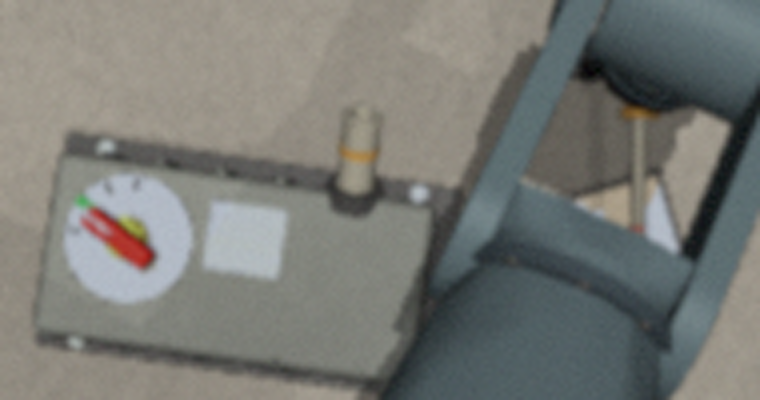

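View pics/top17.png

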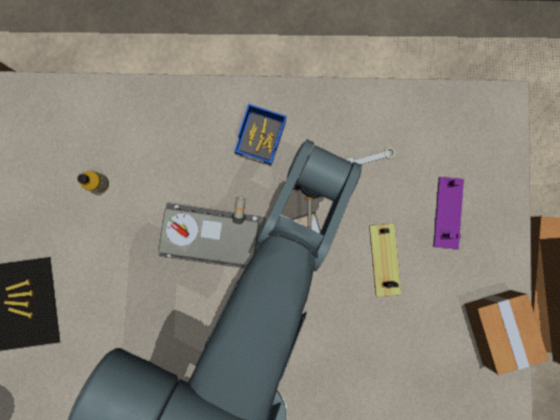

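```bash
python3 -m jog '[[0,1.5,0,0,0,0,1],[0,0,0,0,0,0,1],[0,0,0,0,0,0,1],[0,0,0,0,0,0,1],[0,0,0,0,0,0,1],[0,0,0,0,0,0,1]]'
python3 -c "
from h import *
p,Rc,o=cur(); print(p+Rc.apply(ROD_T+[0,0,.095]),np.round(o['dq'],4),o['opening'])
print(hand_in())"
```

```text
time_s: 18.78
eef_pos: [0.6279, -0.161, 0.0909]
eef_rot: [-0.5, 0.5, 0.5, -0.5]
wrist_force: [0.5, -0.3, -2.4]
opening: 0.203
[ 0.50013994 -0.16183174  0.10637641] [ 0.0005  0.0002  0.0001 -0.002  -0.0017  0.0004] 0.2028950278564035
the job is handed in; nothing more can be done
None
```

The job is done and was handed in at 18.8 s of the 72 s allowed; `hand_in()` gives no verdict.

- **Vent:** I turned the handle to the green mark. After release it measured 60.6° from the bar and dial marks in the wrist image. A rougher reading from the white pointer line gave about 58°. The last top picture shows it still pointing at the green mark.
- **Rod:** I took it from the rack and pushed it down the tube. It stopped 0.2 mm from the computed home position, with about 9 N on the wrist, and the picture showed the collar on the mouth. I then drew it right out.
- **Finish:** The rod is held level (within about 0.1°) and at rest. Its computed tip is at (0.500, -0.162, 0.106) m, about 2 mm from the card's middle and 10 cm above its face. The scene camera agreed within about one pixel. The final 1.5 mm lowering was not photographed again.
- **Bystanders:** The bin, wrench and bottle looked unmoved in the last pictures, judged by eye, with part of the wrench hidden behind the arm.

One disagreement: a two-camera estimate put the tube mouth about 7 mm higher than the housing geometry. I trusted the geometry, and the rod went in with no side force.

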